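# Put the mooncake tools away in the drawer chest

## Task

The mooncake baking is finished: put every washed tool that is lying on the counter (wooden mould, bamboo spatula, pastry brush, square press, round press, as many of them as are there today) back into its own slot in the two-drawer bamboo chest, the one with its silhouette, pulling the drawers open as you need them. The three long tools lie flat, lengthwise in their slots. Finish with both drawers pushed fully shut, and leave the other things on the counter where they stand.

Things in the scene. Friction and masses are not known exactly. Their poses are not given: they have to be found in the camera images.
- chest_front (a point): middle of the top front edge of a low fixed bamboo chest, 448 mm wide (y), 135 mm high, 300 mm deep, lying to +x of this edge; x points into the chest, y to its left. Two drawers side by side, left (+y) and right; shut, their faces lie flush with this edge. Dark silhouettes inlaid in the chest's top, and on the floor of each slot, show what belongs there.
- drawer_left (a joint): m the left drawer is out: 0 shut, 0.24 at the stop; slides along -x of the chest, stays where left, needs about 2 N, starts up to 30 mm ajar; slots all clear of the chest from 0.23. Two slots side by side, 210 mm long (x), 90 mm wide (y), centred 165 mm behind the handle bar (+x): the mould's 48 mm to +y of the handle point, the spatula's 48 mm to -y. Slot floors are 24 mm above the counter.
- drawer_right (a joint): the same for the right drawer. Left half: a slot like the others for the brush, centred 165 mm behind the bar, 48 mm to +y of the handle point. Right half: two short slots, 102 mm long (x), 90 mm wide, both centred 48 mm to -y: the front one (square silhouette) 111 mm behind the bar, for the square press; the rear one (round silhouette) 219 mm behind it, for the round press.
- drawer_left_handle (a point): middle of the left drawer's handle, moving with it, axes as chest_front: a straight steel bar 12 mm thick, 120 mm long (y), 112 mm above the counter, 39 mm clear of the drawer's face behind it, on two 10 mm posts 52 mm either side of the middle. Slot floors lie 88 mm below its axis. Walls between slots are 6 mm thick, 40 mm high over the floor; drawer sides 51 mm, front panel 96 mm.
- drawer_right_handle (a point): middle of the right drawer's handle, the same in every way.
- mould: wooden mooncake mould like a small paddle, 170 mm long, lying flat: head 75 mm long, 64 mm wide, 30 mm thick with a round carved hollow, and a straight handle 95 mm long, 26 mm wide, 24 mm thick, flush underneath. Its origin is the centre of its underside, halfway along; +x runs from handle to head, z up out of the upper face. Head from x = +10 to +85 mm, handle from -85 to +10 mm; balances near x = +20 mm. About 160 g.
- spatula: pale bamboo spatula, 172 mm long, lying flat: handle 105 mm long, 22 mm wide, 14 mm thick (x from -85 to +20 mm), round-ended blade 58 mm wide, 9 mm thick. Its origin is the centre of its underside, halfway along; +x runs from handle to head, z up out of the upper face. Balances near x = +15 mm. About 60 g.
- brush: flat pastry brush, 170 mm long, lying flat: wooden handle 105 mm long, 24 mm wide, 15 mm thick (x from -85 to +20 mm), steel ferrule 46 mm wide and 16 mm thick, white bristle head. Its origin is the centre of its underside, halfway along; +x runs from handle to head, z up out of the upper face. Balances near x = +10 mm. About 80 g.
- press_square: mooncake press with a square barrel: grey plastic, 76 mm tall, standing upright; 52 x 52 mm square barrel 40 mm high, then two side wings making it 72 mm wide along y (5 mm thick, just under the barrel's top), a 24 mm thick stem, and on top a round push knob 32 mm across, from 54 to 76 mm up. Weighs about 130 g. In its slot the wings have most room when they run lengthwise (along x of the slot). The origin is the centre of its underside; z runs up to the knob.
- press_round: mooncake press with a round barrel: grey plastic, 76 mm tall, standing upright; 56 mm thick round barrel 40 mm high, then two side wings making it 72 mm wide along y (5 mm thick, just under the barrel's top), a 24 mm thick stem, and on top a round push knob 32 mm across, from 54 to 76 mm up. Weighs about 130 g. In its slot the wings have most room when they run lengthwise (along x of the slot). The origin is the centre of its underside; z runs up to the knob.
- press_square_mid (a point): middle of the square press, 38 mm above its underside on its axis.
- press_round_mid (a point): middle of the round press, 38 mm above its underside on its axis.
- dish: bystander: white ceramic dipping dish, 84 mm across, 24 mm high; origin under its centre.
- chilli_jar: bystander: amber glass jar with black cap, 60 mm across, 85 mm high; origin under its centre.
- tea_tin: bystander: steel tea tin, 72 mm across, 80 mm high; origin under its centre.
Things that resemble listed ones, but are neither listed nor needed, are in the scene too. What is shaped like the brush but green or turquoise is not meant.

How it is judged:
At the end, for the whole second after the job is handed in: Each tool present rests in its own slot: long tools within 35 mm of its centre along, across and up, lengthwise and flat within 0.35 rad, either end or face; presses' middles within 45 mm along and across, at most 65 mm over its floor, upright or lying. Both drawers shut to 8 mm (value of joint each of drawer_left, drawer_right below 0.008 m and x of mould in the frame of drawer_left_handle between 0.13 and 0.2 m and y of mould in the frame of drawer_left_handle between 0.013 and 0.083 m and z of each of mould, spatula in the frame of drawer_left_handle below -0.053 m and angle between the x axis of each of mould, spatula and the x axis of drawer_left_handle, either way round below 0.35 rad and angle between the z axis of each of mould, spatula and the z axis of drawer_left_handle, either way round below 0.35 rad and x of spatula in the frame of drawer_left_handle between 0.13 and 0.2 m and y of spatula in the frame of drawer_left_handle between -0.083 and -0.013 m and x of brush in the frame of drawer_right_handle between 0.13 and 0.2 m and y of brush in the frame of drawer_right_handle between 0.013 and 0.083 m and z of brush in the frame of drawer_right_handle below -0.053 m and angle between the x axis of brush and the x axis of drawer_right_handle, either way round below 0.35 rad and angle between the z axis of brush and the z axis of drawer_right_handle, either way round below 0.35 rad and x of press_square_mid in the frame of drawer_right_handle between 0.066 and 0.156 m and y of press_square_mid in the frame of drawer_right_handle between -0.093 and -0.003 m and z of each of press_square_mid, press_round_mid in the frame of drawer_right_handle below -0.023 m and x of press_round_mid in the frame of drawer_right_handle between 0.174 and 0.264 m and y of press_round_mid in the frame of drawer_right_handle between -0.093 and -0.003 m and linear speed of each of mould, spatula, brush, press_square, press_round below 0.05 m/s); the robot touches nothing.
It fails at once if a bystander (dish, jar or tin) is pushed more than 8 cm (distance of any of dish, chilli_jar, tea_tin from where it was at the start of the episode above 0.08 m).
It fails at once if a bystander is tipped over (angle between any of dish, chilli_jar, tea_tin's own z axis and vertical above 0.9 rad).
Of mould, spatula, brush, press_square, press_round only 3 to 5 are there at a start; the rules pass over those that are not, and their reading is None.
At some moment in a run one of mould, spatula, brush, press_square, press_round may be knocked a few centimetres aside while the robot is not near it.
Once in a run the grip may slacken for a moment while it holds something.
It also fails if it takes over 210 s, if anything falls off the work surface, if the arm or the gripper's body presses on something with over 40 N, if the wrist force passes 120 N, or if a joint passes its speed limit or range.

## Robot

A 6-joint arm with a two-finger parallel gripper is mounted at the origin on the work surface. World frame = base frame: x ahead of the robot, y to its left, z up, the work surface at z = 0. Lengths are in m, angles in rad, forces in N, time in s.
With the tool pointing down it reaches from about 0.4 to 0.825 m from the base axis. Payload 7 kg.
Tool frame: the origin (TCP) lies on the centre line of the jaws, within the pads' length; the fingertips stand tip_reach ahead of it and the grasp point (between the pads) is the TCP (tip_reach is the distance from the TCP to the fingertips, in m); z points along the fingers, y is the line along which they close (so a half turn about z gives the same grasp; the last joint's range is limited). The gripper opens to 88 mm and grips with 3 to 60 N. Pads are 19 mm wide; open, the fingers measure 130 mm over their backs; the gripper's body (78 mm by 193 mm) begins 47 mm behind the grasp point.
Start: joints at [1.614, 0.359, 0.012, 0, -1.224, -0.288], TCP at [0.164, 0.655, 0.206] pointing down, gripper open.
Joint ranges: [-3.07, 3.07], [-1.43, 2.12], [-1.02, 1.25], [-3.03, 1.67], [-3.05, -0], [-3.03, 3.03]. Speed limits (rad/s): [2.39, 2.39, 3.01, 3.14, 3.14, 3.14].

## Interface

Orientations are given as [roll, pitch, yaw] about the fixed x, y, z axes, in that order (R = Rz(yaw) Ry(pitch) Rx(roll)).
In Python, from station import get_state, grab_frame, calibration, job_done, find_in, mark_of, tip_reach gives the robot as it stands.
- The arm moves only by the shell command python3 -m handwheel 'ROWS' [OPENING] [FORCE]. ROWS is JSON, a list of rows, each an object with "delta_pos": the shift along the world's x, y, z in units of 30 mm (1.0 is 30 mm), a list of three; "dr": the turn, a rotation vector about the world's x, y, z in degrees, a list of three. In form: [{"delta_pos": [tx, ty, tz], "dr": [rx, ry, rz]}, ...]. A call has 1 to 10 rows; each row shifts and turns the commanded pose from where the row before left it; what a row does not reach is not made up. A row lasts 1/10 s, in which the tool goes at most 50 mm and 8.59 degrees, less where a joint would pass 70% of its speed; a pose out of reach is approached as far as the arm can. A call is refused whole if a number of a shift passes 1 or a number of a turn 8.59, either way. A call with a gripper value outside its range is refused whole. OPENING is the closure, from -1 (fully open) to 1 (shut), set as the call begins (- or left out, the last holds). The fingers move at their own pace and stop on an object; FORCE is the grip in N (left out, the last holds). Time passes only in rows, so rows that do not move let the fingers close. It gives the time, the measured TCP pose, the force, the opening and the grip force at its end, in the units of the state.
- get_state(): the state, without advancing time (a new reading comes with each control period).
- grab_frame(name): name is "side" or "top"; returns the picture (420x560x3 uint8, red, green, blue); there is no depth.
- calibration(name): a dict with "fx", "fy", "cx", "cy" (pixels), "k1" (the pictures are not rectified: a ray, as slopes to the right and down, at radius r is drawn at 1 + k1 r^2 times it, then the intrinsics apply), "extrinsics" (4x4, takes a point from world to camera coordinates). Camera axes: x right, y down, z forward; pixel columns grow to the right and rows downward; lengths in m; the calibration is good to about 2 mm. A picture is of the moment at which its call begins. calibration takes no time and is no camera call.
- job_done(): hands the job in; it is judged then, once.
Trained networks look in the newest picture that a camera, given by its name, has taken for a name from the list of things; names that differ only in an ending like _2 or _b are one class to them, and where a whole thing is asked for, a point or a joint stands for the part that bears it (a point fixed in the world has none). Each returns a list of dicts, best first, with "conf" (0 to 1); they miss things now and then, are a little off and sometimes report something else, mostly with a low value. They report only what shows in the picture. A call takes as long as a camera call. They do not tell look-alikes from the thing itself.
- find_in(camera, query): "location" ([column, row] in pixels, amid what is visible of it).
- mark_of(camera, query): "location" ([column, row] in pixels: a listed point, or the origin of a listed thing).
The state is a dict: "t": time; "q": joint angles; "qd": joint speeds; "joint_efforts": joint torques, N m; "eef_pos": TCP position; "ee_rot": TCP orientation; "force": force on the tool from outside, world axes, zero at the start; "moment": the same for the moment, N m; "width": finger opening in m; "gripper_force": force on a finger pad.
Only numpy, scipy, OpenCV 4.12 (cv2) and the standard library are available. Lean on these libraries where they do the work, as an engineer would, in place of code of your own. Each camera call takes 0.05 s, during which the arm holds its last target. There are 200 camera calls.

## Working session

There is one attempt and no reset: what is moved stays moved. The work goes in short steps, Python scripts to look and compute and a shell command to move; the robot and the scene stay as the last step left them, time stands still between calls to the robot, and variables do not carry over. Pictures are saved under pics/ and viewed, at most 14 in all, crops included, and the job is handed in when it is done.

```bash
ls; mkdir -p pics
python3 - <<'E'
from station import *
import cv2
print(get_state(), tip_reach)
for c in("top","side"):
    cv2.imwrite(f"pics/{c}0.png",grab_frame(c)[:,:,::-1]); print(calibration(c))
E
```

```text
pics
{'t': 0.0, 'q': array([ 1.61408890e+00,  3.59349873e-01,  1.10530410e-02, -3.67646124e-04,
       -1.22409973e+00, -2.88114580e-01]), 'qd': array([ 7.27160430e-04,  1.35352088e-03, -2.02863102e-06,  2.14014702e-04,
       -3.18129058e-04,  1.74904553e-03]), 'joint_efforts': array([ 3.23603099e-04, -5.82720530e+01,  2.93052185e+01,  6.99720025e+00,
        7.01768513e-03, -1.64316734e-04]), 'eef_pos': array([0.16349572, 0.65435327, 0.20554097]), 'ee_rot': array([ 3.13996016e+00, -1.23379253e-04, -2.44947103e-01]), 'force': array([-0.16055021, -0.60849264, -0.70980252]), 'moment': array([-0.04981737, -0.04600566,  0.01428344]), 'gripper_force': 0.0, 'width': 0.08782782081376347} 0.019
{'fx': 481.4238497922055, 'fy': 481.4238497922055, 'cx': 277.9928916849376, 'cy': 206.31721816933361, 'k1': -0.157463186312639, 'extrinsics': array([[ 0.06855167, -0.99762752, -0.00632412,  0.00888905],
       [-0.97706528, -0.06585506, -0.20250075,  0.63887079],
       [ 0.20160385,  0.02006084, -0.97926169,  1.28349343],
       [ 0.        ,  0.        ,  0.        ,  1.        ]])}
{'fx': 413.03371465075975, 'fy': 413.03371465075975, 'cx': 278.9196562956479, 'cy': 204.4962934181453, 'k1': -0.06430511539878235, 'extrinsics': array([[ 0.92566253, -0.37833503,  0.00339018, -0.54754331],
       [-0.18975767, -0.47198988, -0.86093994,  0.24966342],
       [ 0.32732387,  0.79629652, -0.50869532,  0.88854529],
       [ 0.        ,  0.        ,  0.        ,  1.        ]])}
```

View pics/top0.png

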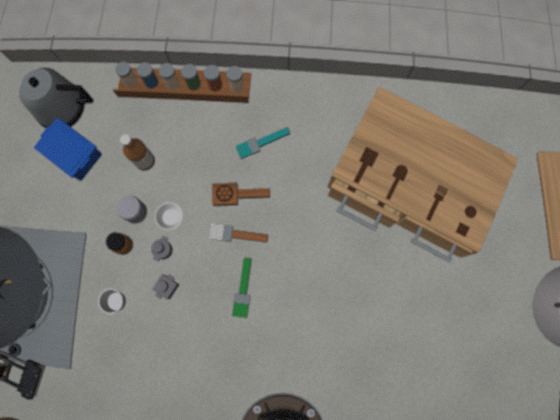

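View pics/side0.png

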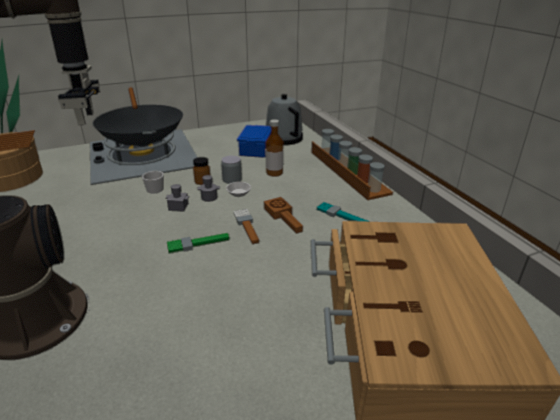

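The top view shows the mould (225,193), brush (240,235), round press (161,248), square press (165,286) and the chest with both drawers slightly ajar (handles near 360,215 and 432,248). No spatula shows. The bystanders are the dish (169,216), tin (131,209) and jar (119,243). The green and turquoise brushes are decoys.

```bash
cat > h.py <<'E'
from station import *
import numpy as np, cv2
def ray(c,px):
    k=calibration(c); E=k["extrinsics"]
    K=np.array([[k["fx"],0,k["cx"]],[0,k["fy"],k["cy"]],[0,0,1]])
    d=np.array([k["k1"],0,0,0,0])
    u=cv2.undistortPoints(np.array([[px]],float),K,d)[0,0]
    # undistort r on undistorted slopes, same model as OpenCV
    R=E[:3,:3]; return -R.T@E[:3,3], R.T@np.array([*u,1])
def at(c,px,z):
    o,v=ray(c,px); return o+v*(z-o[2])/v[2]
def pix(c,P):
    k=calibration(c); E=k["extrinsics"]
    K=np.array([[k["fx"],0,k["cx"]],[0,k["fy"],k["cy"]],[0,0,1]])
    return cv2.projectPoints(np.array([P],float).reshape(-1,3),cv2.Rodrigues(E[:3,:3])[0],E[:3,3],K,np.array([k["k1"],0,0,0,0]))[0].reshape(-1,2)
def two(a,b):
    A=[];B=[]
    for o,v in(ray("top",a),ray("side",b)):
        v=v/np.linalg.norm(v);M=np.eye(3)-np.outer(v,v);A.append(M);B.append(M@o)
    return np.linalg.lstsq(np.vstack(A),np.hstack(B),rcond=None)[0]
def marks(names,zs):
    for n in names:
        for c in("top","side"):
            for r in mark_of(c,n)[:3]:
                if r["conf"]>.2: print(n,c,np.round(r["location"],1),round(r["conf"],2),np.round(at(c,r["location"],zs[n]),3))
Z=dict(chest_front=.135,drawer_left_handle=.112,drawer_right_handle=.112,mould=0,spatula=0,brush=0,press_square_mid=.038,press_round_mid=.038,press_square=0,press_round=0)
np.set_printoptions(suppress=True)
E
python3 - <<'E'
from h import *
grab_frame("top");grab_frame("side")
marks(list(Z)[:8],Z)
im=grab_frame("top")[:,:,::-1]
cv2.imwrite("pics/c1.png",cv2.resize(im[170:320,95:295],None,fx=4,fy=4,interpolation=2))
cv2.imwrite("pics/c2.png",cv2.resize(im[80:270,320:530],None,fx=3.6,fy=3.1,interpolation=2))
E
```

```text
chest_front top [403.7 212. ] 0.63 [ 0.63  -0.285  0.135]
chest_front side [353.  284.2] 0.67 [ 0.625 -0.293  0.135]
drawer_left_handle top [353.8 217.4] 0.8 [ 0.61  -0.155  0.112]
drawer_left_handle side [316.6 257.4] 0.65 [ 0.612 -0.166  0.112]
drawer_right_handle top [429.1 250.9] 0.73 [ 0.532 -0.363  0.112]
drawer_right_handle side [329.  334.7] 0.77 [ 0.534 -0.369  0.112]
mould top [239.2 197.2] 0.94 [0.67 0.17 0.  ]
mould top [124.9 243.1] 0.35 [0.509 0.497 0.   ]
mould side [285.  219.2] 0.67 [0.678 0.163 0.   ]
mould side [179.3 207. ] 0.22 [0.396 0.353 0.   ]
spatula top [164.8 286.2] 0.7 [0.394 0.363 0.   ]
spatula top [401.3 214. ] 0.51 [ 0.652 -0.312  0.   ]
brush top [243.3 285.6] 0.95 [0.413 0.137 0.   ]
brush top [236.8 235.4] 0.86 [0.556 0.167 0.   ]
brush top [262.9 143.3] 0.81 [0.842 0.113 0.   ]
brush side [247.7 224.3] 0.74 [0.565 0.178 0.   ]
brush side [200.3 244.5] 0.74 [0.412 0.131 0.   ]
brush side [342.1 214.7] 0.6 [0.85  0.121 0.   ]
press_square_mid top [162.5 284.9] 0.74 [0.396 0.361 0.038]
press_square_mid side [176.2 193.9] 0.77 [0.394 0.372 0.038]
press_round_mid top [161.6 245. ] 0.93 [0.508 0.376 0.038]
press_round_mid side [210.5 187.9] 0.75 [0.504 0.37  0.038]
```

View pics/c1.png

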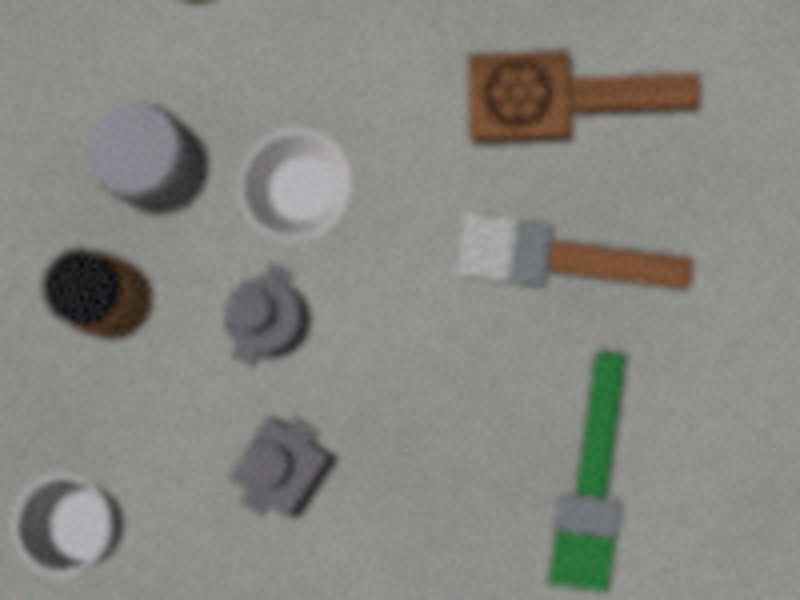

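View pics/c2.png

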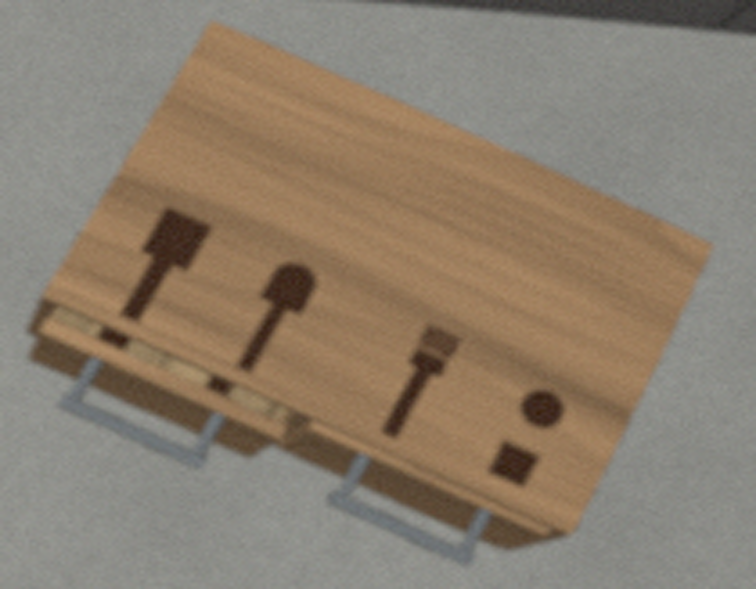

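```bash
cat >> h.py <<'E'
def c1(x,y,z): return at("top",(95+x/4,170+y/4),z)
def c2(x,y,z): return at("top",(320+x/3.6,80+y/3.1),z)
E
python3 - <<'E'
from h import *
fl,fr,rl,rr=[c2(*p,.135) for p in((45,300),(572,532),(212,22),(710,243))]
n=np.linalg.norm; d=(fl-fr)[:2]; e=(rl-fl)[:2]
print(fl,fr,rl,rr,n(d),n(e)); print("yaw",np.arctan2(-d[0],d[1]),np.arctan2(e[1],e[0]),"mid",(fl+fr)/2)
for a,b,nm in(((70,401),(201,460),"L"),((337,497),(466,557),"R")):
    A,B=c2(*a,.112),c2(*b,.112); print(nm,A,B,n(A-B),(A+B)/2,np.arctan2(-(A-B)[0],(A-B)[1]))
print("2view L",two((353.8,217.4),(316.6,257.4)),"R",two((429.1,250.9),(329,334.7)))
for a,b,z,nm in(((700,91),(470,97),.024,"mould"),((692,272),(460,247),.014,"brush")):
    A,B=c1(*a,z),c1(*b,z); print(nm,A,B,n(A-B),(A+B)/2,np.arctan2(*(B-A)[1::-1]))
print("knobs sq",c1(265,463,.076),"rd",c1(250,306,.076))
A,B=c1(278,270,.038),c1(245,358,.038);print("round wings",A,B,n(A-B),np.arctan2(*(B-A)[1::-1]))
im=grab_frame("side")[:,:,::-1]
cv2.imwrite("pics/s1.png",cv2.resize(im[140:260,130:320],None,fx=4,fy=4,interpolation=2))
E
```

```text
[ 0.71340174 -0.09008839  0.135     ] [ 0.53509773 -0.49425629  0.135     ] [ 0.98729127 -0.21182163  0.135     ] [ 0.80608774 -0.61485301  0.135     ] 0.44175107497321997 0.2997239717199565
yaw -0.4154809938151076 -0.4182382238054045 mid [ 0.62424973 -0.29217234  0.135     ]
L [ 0.63000409 -0.11508403  0.112     ] [ 0.58437373 -0.21571692  0.112     ] 0.11049482727813387 [ 0.60718891 -0.16540048  0.112     ] -0.4257058639843976
R [ 0.5583996  -0.31986128  0.112     ] [ 0.51168759 -0.42012202  0.112     ] 0.11060844243005964 [ 0.53504359 -0.36999165  0.112     ] -0.43600180259233356
2view L [ 0.61440636 -0.1568582   0.10408826] R [ 0.53464897 -0.36531663  0.107057  ]
mould [0.6839364  0.07904842 0.024     ] [0.66832016 0.24612497 0.024     ] 0.16780477351693457 [0.67612828 0.16258669 0.024     ] 1.663993155121776
brush [0.55266716 0.07558872 0.014     ] [0.55920728 0.24437408 0.014     ] 0.1689120206515894 [0.55593722 0.1599814  0.014     ] 1.5320675587194965
knobs sq [0.39238522 0.35468803 0.076     ] rd [0.4989113  0.37691969 0.076     ]
round wings [0.53000494 0.3697075  0.038     ] [0.46563972 0.38658919 0.038     ] 0.06654226032917247 2.8850903508466335
```

View pics/s1.png

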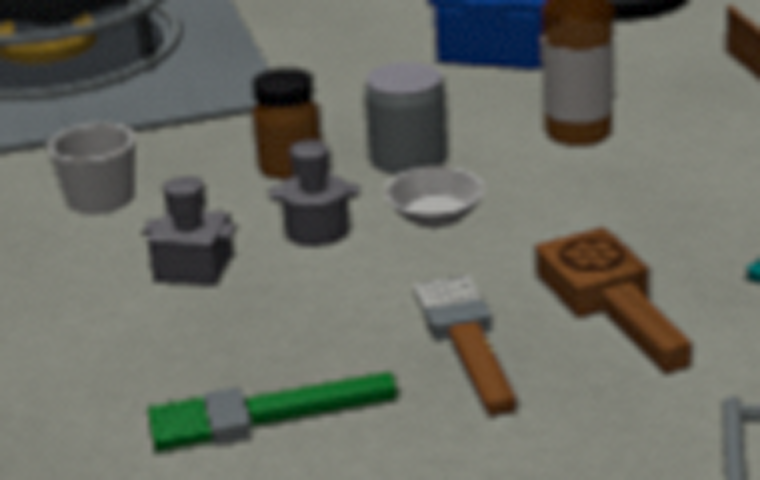

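The side view confirms it: both presses stand upright, the brush and mould lie flat, and there's no spatula on the counter. Chest yaw is about -0.418 rad, and the measured sizes agree (442/448 mm, 300/300 mm). I'll move over the left handle first.

```bash
A='{"delta_pos":[0.53,-0.97,0],"dr":[0,0,-3.6]}'; 
python3 -m handwheel '[{"delta_pos":[0.53,-0.97,0],"dr":[0,0,-3.6]},{"delta_pos":[0.53,-0.97,0],"dr":[0,0,-3.6]},{"delta_pos":[0.53,-0.97,0],"dr":[0,0,-3.6]},{"delta_pos":[0.53,-0.97,0],"dr":[0,0,-3.6]},{"delta_pos":[0.53,-0.97,0],"dr":[0,0,-3.6]},{"delta_pos":[0.53,-0.97,0],"dr":[0,0,-3.6]},{"delta_pos":[0.53,-0.97,0],"dr":[0,0,-3.6]},{"delta_pos":[0.53,-0.97,0],"dr":[0,0,-3.6]},{"delta_pos":[0.53,-0.97,0],"dr":[0,0,-3.6]},{"delta_pos":[0.53,-0.97,0],"dr":[0,0,-3.6]}]' 0.3 40
python3 -m handwheel '[{"delta_pos":[0.53,-0.97,0],"dr":[0,0,-3.6]},{"delta_pos":[0.53,-0.97,0],"dr":[0,0,-3.6]},{"delta_pos":[0.53,-0.97,0],"dr":[0,0,-3.6]},{"delta_pos":[0.53,-0.97,0],"dr":[0,0,-3.6]},{"delta_pos":[0.53,-0.97,0],"dr":[0,0,-3.6]},{"delta_pos":[0.53,-0.97,0],"dr":[0,0,-3.6]},{"delta_pos":[0.53,-0.97,0],"dr":[0,0,-3.6]},{"delta_pos":[0.53,-0.97,0],"dr":[0,0,-3.6]},{"delta_pos":[0.53,-0.97,0],"dr":[0,0,-3.6]},{"delta_pos":[0.53,-0.97,0],"dr":[0,0,-3.6]}]'
python3 -m handwheel '[{"delta_pos":[0.53,-0.97,0],"dr":[0,0,-3.6]},{"delta_pos":[0.53,-0.97,0],"dr":[0,0,-3.6]},{"delta_pos":[0.53,-0.97,0],"dr":[0,0,-3.6]},{"delta_pos":[0.53,-0.97,0],"dr":[0,0,-3.6]},{"delta_pos":[0.53,-0.97,0],"dr":[0,0,-3.6]},{"delta_pos":[0.53,-0.97,0],"dr":[0,0,-3.6]},{"delta_pos":[0.53,-0.97,0],"dr":[0,0,-3.6]},{"delta_pos":[0.53,-0.97,0],"dr":[0,0,-3.6]},{"delta_pos":[0,0,0],"dr":[0,0,0]},{"delta_pos":[0,0,0],"dr":[0,0,0]}]'
```

```text
t: 2.1
eef_pos: [0.3231, 0.3626, 0.2067]
ee_rot: [-3.141, 0.0, -0.875]
force: [0.8, 0.4, 0.1]
width: 0.0308
gripper_force: 0.0
t: 3.1
eef_pos: [0.4822, 0.0716, 0.2068]
ee_rot: [-3.141, 0.0, -1.504]
force: [1.0, 0.9, -1.3]
width: 0.0304
gripper_force: 0.0
t: 4.1
eef_pos: [0.6087, -0.1607, 0.2059]
ee_rot: [3.141, -0.0, -2.005]
force: [0.2, -0.3, 0.1]
width: 0.0306
gripper_force: 0.0
```

```bash
python3 -m handwheel '[{"delta_pos":[0,0,-0.8],"dr":[0,0,0.4]},{"delta_pos":[0,0,-0.8],"dr":[0,0,0.4]},{"delta_pos":[0,0,-0.8],"dr":[0,0,0]},{"delta_pos":[0,0,-0.7],"dr":[0,0,0]},{"delta_pos":[0,0,0],"dr":[0,0,0]}]'
python3 -m handwheel '[{"delta_pos":[0,0,0],"dr":[0,0,0]},{"delta_pos":[0,0,0],"dr":[0,0,0]},{"delta_pos":[0,0,0],"dr":[0,0,0]},{"delta_pos":[0,0,0],"dr":[0,0,0]},{"delta_pos":[0,0,0],"dr":[0,0,0]}]' 1 40
```

```text
t: 4.6
eef_pos: [0.6065, -0.1588, 0.1108]
ee_rot: [3.137, -0.001, -1.989]
force: [-0.7, 0.1, 0.4]
width: 0.0305
gripper_force: 0.0
t: 5.1
eef_pos: [0.609, -0.16, 0.1141]
ee_rot: [-3.141, 0.0, -1.99]
force: [-0.0, -0.2, -0.3]
width: 0.001
gripper_force: 0.0
```

Run:
```python
from h import *
a=grab_frame("top")[:,:,::-1];b=grab_frame("side")[:,:,::-1]
print(pix("top",[get_state()["eef_pos"]]),pix("side",[get_state()["eef_pos"]]))
v=[cv2.resize(a[130:290,290:490],(400,320),interpolation=2),cv2.resize(b[180:340,250:450],(400,320),interpolation=2)]
cv2.imwrite("pics/m1.png",np.hstack(v))
```

```text
[[355.75720666 217.98422372]] [[314.11254719 255.54885584]]
```

View pics/m1.png

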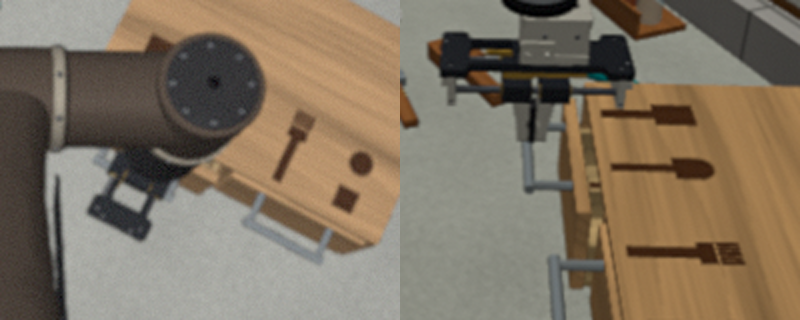

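Run:
```python
from h import *
b=grab_frame("side")[:,:,::-1].copy()
e=get_state()["eef_pos"]
P=[e,e-[0,0,.019],e+[0,0,.047],[.629-.021*.914,-.171+.021*.406,.112]]
h=np.array([.609,-.163,.112]);y=np.array([.406,.914,0])*.052
print(pix("side",P+[h+y,h-y]), -calibration("side")["extrinsics"][:3,:3].T@calibration("side")["extrinsics"][:3,3])
cv2.imwrite("pics/m2.png",cv2.resize(b[200:290,260:380],None,fx=6,fy=6,interpolation=2))
```

```text
[[314.09118848 255.5942439 ]
 [313.67996968 262.43236699]
 [315.14236267 238.0099934 ]
 [314.94712104 256.72562569]
 [313.72810462 242.95883984]
 [315.81625346 272.37244552]] [ 0.26337379 -0.79686174  0.66880031]
```

View pics/m2.png

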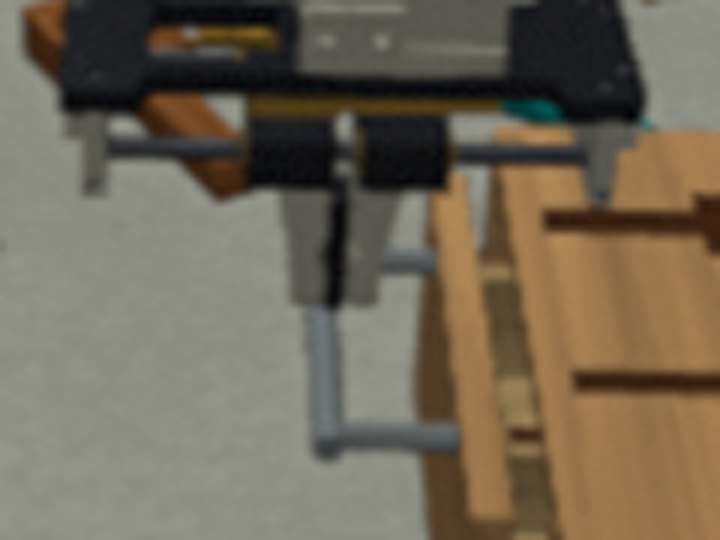

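Run:
```python
from h import *
e=np.array([.1635,.6544,.2055])
print(pix("side",[e,e-[0,0,.019],e+[0,0,.047]]),pix("top",[e,e-[0,0,.019],e+[0,0,.047]]))
i=cv2.imread("pics/side0.png")[60:140,40:140]
cv2.imwrite("pics/s2.png",cv2.resize(i,None,fx=6,fy=6,interpolation=2))
```

```text
[[ 86.7191914  124.65068628]
 [ 87.9556119  130.02926801]
 [ 83.61183778 111.04746139]] [[ 26.1225681  362.99334351]
 [ 29.75717084 362.26832383]
 [ 16.71183793 364.85096381]]
```

View pics/s2.png

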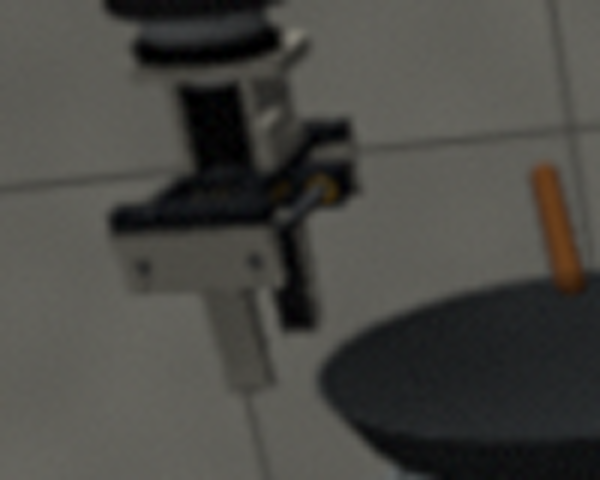

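The fingertips show about 33 mm higher in the side view than the reported pose implies, and the same was true at the start pose. The closed fingers are right above the bar (zoomed tip at 335,303, bar below it). I'll open, go lower and watch the force.

```bash
python3 -m handwheel '[{"delta_pos":[0,0,0],"dr":[0,0,0]},{"delta_pos":[0,0,0],"dr":[0,0,0]},{"delta_pos":[0,0,0],"dr":[0,0,0]},{"delta_pos":[0,0,-0.3],"dr":[0,0,0]},{"delta_pos":[0,0,-0.3],"dr":[0,0,0]},{"delta_pos":[0,0,0],"dr":[0,0,0]}]' 0.3 40
python3 -m handwheel '[{"delta_pos":[0,0,-0.3],"dr":[0,0,0]},{"delta_pos":[0,0,-0.2],"dr":[0,0,0]},{"delta_pos":[0,0,0],"dr":[0,0,0]}]'
python3 -m handwheel '[{"delta_pos":[0,0,0],"dr":[0,0,0]},{"delta_pos":[0,0,0],"dr":[0,0,0]},{"delta_pos":[0,0,0],"dr":[0,0,0]},{"delta_pos":[0,0,0],"dr":[0,0,0]},{"delta_pos":[0,0,0],"dr":[0,0,0]}]' 1 40
```

```text
t: 5.85
eef_pos: [0.6075, -0.1598, 0.0933]
ee_rot: [3.139, -0.001, -1.99]
force: [-0.3, -0.3, -0.5]
width: 0.0301
gripper_force: 0.0
t: 6.15
eef_pos: [0.608, -0.1599, 0.0791]
ee_rot: [3.14, -0.001, -1.99]
force: [-0.4, -1.0, -0.3]
width: 0.0304
gripper_force: 0.0
t: 6.65
eef_pos: [0.6088, -0.1599, 0.0808]
ee_rot: [-3.141, 0.0, -1.99]
force: [-1.6, 0.8, 1.7]
width: 0.011
gripper_force: 40.0
```

```bash
python3 -m handwheel '[{"delta_pos":[-0.36,0.16,0],"dr":[0,0,0]},{"delta_pos":[-0.72,0.32,0],"dr":[0,0,0]},{"delta_pos":[-0.72,0.32,0],"dr":[0,0,0]},{"delta_pos":[-0.72,0.32,0],"dr":[0,0,0]},{"delta_pos":[-0.72,0.32,0],"dr":[0,0,0]},{"delta_pos":[-0.72,0.32,0],"dr":[0,0,0]},{"delta_pos":[-0.72,0.32,0],"dr":[0,0,0]},{"delta_pos":[-0.72,0.32,0],"dr":[0,0,0]},{"delta_pos":[-0.72,0.32,0],"dr":[0,0,0]},{"delta_pos":[-0.36,0.16,0],"dr":[0,0,0]}]'
python3 -m handwheel '[{"delta_pos":[0,0,0],"dr":[0,0,0]},{"delta_pos":[0,0,0],"dr":[0,0,0]}]'
```

```text
t: 7.65
eef_pos: [0.4147, -0.0717, 0.0808]
ee_rot: [-3.139, 0.004, -1.99]
force: [5.1, 7.5, -8.0]
width: 0.0107
gripper_force: 40.0
t: 7.85
eef_pos: [0.4151, -0.0719, 0.0807]
ee_rot: [-3.14, 0.004, -1.99]
force: [2.7, 7.2, -4.5]
width: 0.0107
gripper_force: 40.0
```

```bash
python3 -m handwheel '[{"delta_pos":[0,0,0],"dr":[0,0,0]},{"delta_pos":[0,0,0],"dr":[0,0,0]},{"delta_pos":[0,0,0],"dr":[0,0,0]},{"delta_pos":[0,0,0.8],"dr":[0,0,0]},{"delta_pos":[0,0,1],"dr":[0,0,0]},{"delta_pos":[0,0,1],"dr":[0,0,0]},{"delta_pos":[0,0,1],"dr":[0,0,0]}]' 0.3
python3 -m handwheel '[{"delta_pos":[0.87,0.78,0],"dr":[0,0,2.93]},{"delta_pos":[0.87,0.78,0],"dr":[0,0,2.93]},{"delta_pos":[0.87,0.78,0],"dr":[0,0,2.93]},{"delta_pos":[0.87,0.78,0],"dr":[0,0,2.93]},{"delta_pos":[0.87,0.78,0],"dr":[0,0,2.93]},{"delta_pos":[0.87,0.78,0],"dr":[0,0,2.93]},{"delta_pos":[0.87,0.78,0],"dr":[0,0,2.93]},{"delta_pos":[0.87,0.78,0],"dr":[0,0,2.93]},{"delta_pos":[0.87,0.78,0],"dr":[0,0,2.93]},{"delta_pos":[0.87,0.78,0],"dr":[0,0,2.93]}]' -0.36
python3 -m handwheel '[{"delta_pos":[0,0,-1],"dr":[0,0,0]},{"delta_pos":[0,0,-1],"dr":[0,0,0]},{"delta_pos":[0,0,-1],"dr":[0,0,0]},{"delta_pos":[0,0,-1],"dr":[0,0,0]},{"delta_pos":[0,0,-0.6],"dr":[0,0,0]},{"delta_pos":[0,0,-0.5],"dr":[0,0,0]},{"delta_pos":[0,0,0],"dr":[0,0,0]},{"delta_pos":[0,0,0],"dr":[0,0,0]}]'
python3 - <<'E'
from h import *
grab_frame("top");grab_frame("side");marks(["mould","brush","drawer_left_handle"],Z)
E
```

```text
t: 8.55
eef_pos: [0.4139, -0.0739, 0.1956]
ee_rot: [3.141, -0.0, -1.99]
force: [0.7, 0.3, -0.1]
width: 0.0307
gripper_force: 0.0
t: 9.55
eef_pos: [0.6762, 0.161, 0.194]
ee_rot: [3.141, -0.0, -1.477]
force: [-0.3, 0.5, -0.1]
width: 0.0598
gripper_force: 0.0
t: 10.35
eef_pos: [0.6758, 0.1604, 0.0419]
ee_rot: [-3.141, -0.0, -1.479]
force: [0.5, 0.1, 1.1]
width: 0.0592
gripper_force: 0.0
mould top [240.8 197.6] 0.57 [0.669 0.165 0.   ]
brush top [237.4 234. ] 0.73 [0.56  0.166 0.   ]
brush top [241.9 287.1] 0.61 [0.408 0.14  0.   ]
brush top [262.4 141.8] 0.55 [0.847 0.115 0.   ]
brush side [198.6 243.3] 0.87 [0.409 0.138 0.   ]
drawer_left_handle top [320.1 287.4] 0.87 [ 0.418 -0.074  0.112]
drawer_left_handle side [217.  256.4] 0.87 [ 0.411 -0.081  0.112]
```

```bash
python3 -m handwheel '[{"delta_pos":[0,0,-0.5],"dr":[0,0,0]},{"delta_pos":[0,0,-0.4],"dr":[0,0,0]},{"delta_pos":[0,0,-0.3],"dr":[0,0,0]},{"delta_pos":[0,0,0],"dr":[0,0,0]}]' | egrep 'pos|force'
for i in 1; do python3 -m handwheel '[{"delta_pos":[0,0,-0.1],"dr":[0,0,0]},{"delta_pos":[0,0,0],"dr":[0,0,0]}]' | egrep 'pos|^force'; done
python3 -m handwheel '[{"delta_pos":[0,0,-0.1],"dr":[0,0,0]},{"delta_pos":[0,0,0],"dr":[0,0,0]}]' | egrep 'pos|^force'
python3 -m handwheel '[{"delta_pos":[0,0,-0.1],"dr":[0,0,0]},{"delta_pos":[0,0,0],"dr":[0,0,0]}]' | egrep 'pos|^force'
```

```text
eef_pos: [0.674, 0.1598, 0.0029]
force: [-0.4, 0.5, -0.3]
gripper_force: 0.0
eef_pos: [0.6755, 0.1605, 0.0022]
force: [0.6, 0.8, -0.1]
eef_pos: [0.6754, 0.1605, -0.0006]
force: [0.9, 0.2, -0.7]
eef_pos: [0.6752, 0.1604, -0.0038]
force: [0.5, 0.1, 0.4]
```

```bash
python3 -m handwheel '[{"delta_pos":[0,0,-0.1],"dr":[0,0,0]},{"delta_pos":[0,0,0],"dr":[0,0,0]}]' | egrep 'pos|^force'
python3 -m handwheel '[{"delta_pos":[0,0,-0.1],"dr":[0,0,0]},{"delta_pos":[0,0,0],"dr":[0,0,0]}]' | egrep 'pos|^force'
python3 -m handwheel '[{"delta_pos":[0,0,-0.1],"dr":[0,0,0]},{"delta_pos":[0,0,0],"dr":[0,0,0]}]' | egrep 'pos|^force'
```

```text
eef_pos: [0.6752, 0.1604, -0.007]
force: [-0.4, -1.0, -0.0]
eef_pos: [0.6751, 0.1604, -0.01]
force: [-0.1, 0.1, -0.4]
eef_pos: [0.6751, 0.1603, -0.013]
force: [0.8, 0.5, -0.6]
```

```bash
python3 -m handwheel '[{"delta_pos":[0,0,0],"dr":[0,0,0]},{"delta_pos":[0,0,0],"dr":[0,0,0]},{"delta_pos":[0,0,0],"dr":[0,0,0]},{"delta_pos":[0,0,0],"dr":[0,0,0]},{"delta_pos":[0,0,0],"dr":[0,0,0]},{"delta_pos":[0,0,0],"dr":[0,0,0]}]' 1 45
python3 -m handwheel '[{"delta_pos":[0,0,0.5],"dr":[0,0,0]},{"delta_pos":[0,0,1],"dr":[0,0,0]},{"delta_pos":[0,0,1],"dr":[0,0,0]},{"delta_pos":[0,0,1],"dr":[0,0,0]},{"delta_pos":[0,0,1],"dr":[0,0,0]},{"delta_pos":[0,0,1],"dr":[0,0,0]},{"delta_pos":[0,0,0],"dr":[0,0,0]}]'
```

```text
t: 12.95
eef_pos: [0.6756, 0.1605, -0.0124]
ee_rot: [-3.141, 0.0, -1.479]
force: [-0.8, 0.7, 0.1]
width: 0.0257
gripper_force: 45.0
t: 13.65
eef_pos: [0.6779, 0.1612, 0.1591]
ee_rot: [-3.133, 0.002, -1.478]
force: [0.8, -0.3, -1.2]
width: 0.0257
gripper_force: 45.0
```

```bash
python3 -m handwheel '[{"delta_pos":[-0.3,-0.87,0],"dr":[0,0,6.07]},{"delta_pos":[-0.3,-0.87,0],"dr":[0,0,6.07]},{"delta_pos":[-0.3,-0.87,0],"dr":[0,0,6.07]},{"delta_pos":[-0.3,-0.87,0],"dr":[0,0,6.07]},{"delta_pos":[-0.3,-0.87,0],"dr":[0,0,6.07]},{"delta_pos":[-0.3,-0.87,0],"dr":[0,0,6.07]},{"delta_pos":[-0.3,-0.87,0],"dr":[0,0,6.07]},{"delta_pos":[-0.3,-0.87,0],"dr":[0,0,6.07]},{"delta_pos":[-0.3,-0.87,0],"dr":[0,0,6.07]},{"delta_pos":[-0.3,-0.87,0],"dr":[0,0,6.07]}]'
python3 -m handwheel '[{"delta_pos":[0,0,0],"dr":[0,0,0]},{"delta_pos":[0,0,-0.8],"dr":[0,0,0]},{"delta_pos":[0,0,-0.8],"dr":[0,0,0]},{"delta_pos":[0,0,-0.8],"dr":[0,0,0]},{"delta_pos":[0,0,0],"dr":[0,0,0]},{"delta_pos":[0,0,0],"dr":[0,0,0]}]'
python3 - <<'E'
from h import *
b=grab_frame("side")[:,:,::-1];a=grab_frame("top")[:,:,::-1]
cv2.imwrite("pics/m3.png",np.hstack([cv2.resize(b[150:350,180:380],(400,400),interpolation=2),cv2.resize(a[110:310,270:470],(400,400),interpolation=2)]))
E
```

```text
t: 14.65
eef_pos: [0.5846, -0.1015, 0.1529]
ee_rot: [-3.141, 0.0, -0.415]
force: [0.3, 0.4, -2.6]
width: 0.0254
gripper_force: 45.0
t: 15.25
eef_pos: [0.5855, -0.1004, 0.0809]
ee_rot: [3.141, 0.0, -0.419]
force: [0.5, -0.0, -0.7]
width: 0.0257
gripper_force: 45.0
```

View pics/m3.png

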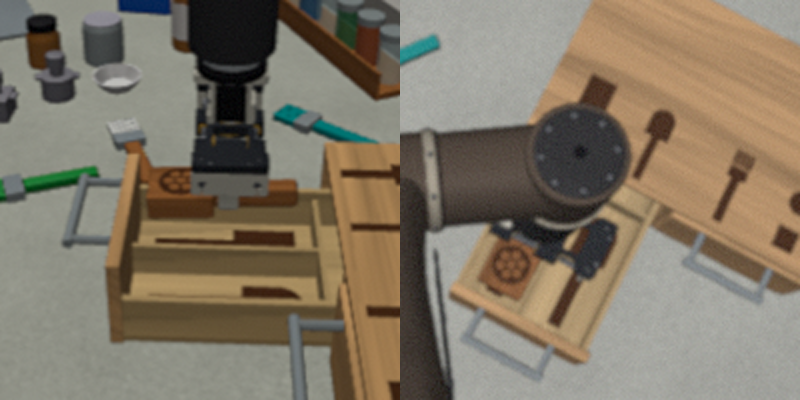

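The side view shows the mould held level and lengthwise over its slot, head at (180,190) towards the front. I'll lower and release it.

```bash
python3 -m handwheel '[{"delta_pos":[0,0,-0.7],"dr":[0,0,0]},{"delta_pos":[0,0,-0.7],"dr":[0,0,0]},{"delta_pos":[0,0,-0.5],"dr":[0,0,0]},{"delta_pos":[0,0,-0.2],"dr":[0,0,0]},{"delta_pos":[0,0,0],"dr":[0,0,0]}]'
python3 -m handwheel '[{"delta_pos":[0,0,0],"dr":[0,0,0]},{"delta_pos":[0,0,0],"dr":[0,0,0]},{"delta_pos":[0,0,0],"dr":[0,0,0]},{"delta_pos":[0,0,0.5],"dr":[0,0,0]},{"delta_pos":[0,0,1],"dr":[0,0,0]},{"delta_pos":[0,0,1],"dr":[0,0,0]},{"delta_pos":[0,0,1],"dr":[0,0,0]},{"delta_pos":[0,0,1],"dr":[0,0,0]},{"delta_pos":[0,0,1],"dr":[0,0,0]}]' 0.14
```

```text
t: 15.85
eef_pos: [0.5857, -0.1005, 0.0178]
ee_rot: [3.142, -0.0, -0.419]
force: [-0.0, 0.4, -1.6]
width: 0.0252
gripper_force: 45.0
t: 16.75
eef_pos: [0.5854, -0.1006, 0.1845]
ee_rot: [-3.141, -0.001, -0.419]
force: [1.4, -0.3, -0.6]
width: 0.0379
gripper_force: 0.0
```

```bash
python3 -m handwheel '[{"delta_pos":[-0.82,0.09,0],"dr":[0,0,0]},{"delta_pos":[-0.82,0.09,0],"dr":[0,0,0]},{"delta_pos":[-0.82,0.09,0],"dr":[0,0,0]},{"delta_pos":[-0.82,0.09,0],"dr":[0,0,0]},{"delta_pos":[-0.82,0.09,0],"dr":[0,0,0]},{"delta_pos":[-0.82,0.09,0],"dr":[0,0,0]},{"delta_pos":[0,0,0],"dr":[0,0,0]}]' 1
python3 - <<'E'
from h import *
b=grab_frame("side")[:,:,::-1];a=grab_frame("top")[:,:,::-1]
marks(["mould","drawer_left_handle"],dict(Z,mould=.024))
cv2.imwrite("pics/m4.png",np.hstack([cv2.resize(b[150:350,180:380],(400,400),interpolation=2),cv2.resize(a[110:310,270:470],(400,400),interpolation=2)]))
E
```

```text
t: 17.45
eef_pos: [0.4354, -0.0843, 0.1833]
ee_rot: [-3.14, -0.001, -0.419]
force: [1.2, 0.2, 0.3]
width: 0.0006
gripper_force: 0.0
mould top [330.3 230.7] 0.93 [ 0.584 -0.101  0.024]
mould side [289.6 273.5] 0.75 [ 0.579 -0.098  0.024]
drawer_left_handle side [219.8 256.2] 0.58 [ 0.417 -0.083  0.112]
```

View pics/m4.png

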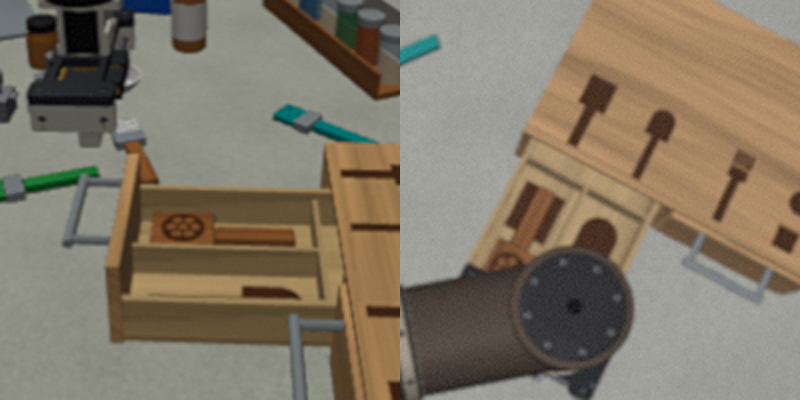

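The side view shows the mould lying flat in its slot, head at (185,228). I'll put the closed fingers behind the bar and push the panel shut.

```bash
python3 -m handwheel '[{"delta_pos":[0,0,-0.9],"dr":[0,0,0]},{"delta_pos":[0,0,-0.9],"dr":[0,0,0]},{"delta_pos":[0,0,-0.9],"dr":[0,0,0]},{"delta_pos":[0,0,-0.8],"dr":[0,0,0]},{"delta_pos":[0,0,0],"dr":[0,0,0]},{"delta_pos":[0.3,-0.13,0],"dr":[0,0,0]}]'
python3 -m handwheel '[{"delta_pos":[0.4,-0.18,0],"dr":[0,0,0]},{"delta_pos":[0.7,-0.31,0],"dr":[0,0,0]},{"delta_pos":[0.8,-0.36,0],"dr":[0,0,0]},{"delta_pos":[0.8,-0.36,0],"dr":[0,0,0]},{"delta_pos":[0.8,-0.36,0],"dr":[0,0,0]},{"delta_pos":[0.8,-0.36,0],"dr":[0,0,0]},{"delta_pos":[0.8,-0.36,0],"dr":[0,0,0]},{"delta_pos":[0.8,-0.36,0],"dr":[0,0,0]},{"delta_pos":[0.6,-0.27,0],"dr":[0,0,0]},{"delta_pos":[0.3,-0.13,0],"dr":[0,0,0]}]'
python3 -m handwheel '[{"delta_pos":[0.2,-0.09,0],"dr":[0,0,0]},{"delta_pos":[0.1,-0.04,0],"dr":[0,0,0]},{"delta_pos":[0,0,0],"dr":[0,0,0]}]'
```

```text
t: 18.35
eef_pos: [0.4462, -0.0884, 0.0774]
ee_rot: [3.14, 0.002, -0.419]
force: [0.7, 1.7, -4.7]
width: 0.0008
gripper_force: 0.9
t: 19.35
eef_pos: [0.6539, -0.1814, 0.0784]
ee_rot: [-3.141, -0.003, -0.42]
force: [-0.4, -0.2, -0.3]
width: 0.0006
gripper_force: 0.1
t: 19.65
eef_pos: [0.6601, -0.1837, 0.0778]
ee_rot: [-3.141, -0.001, -0.419]
force: [0.3, 0.0, -0.0]
width: 0.0003
gripper_force: 0.0
```

```bash
python3 -m handwheel '[{"delta_pos":[0.09,-0.04,0],"dr":[0,0,0]},{"delta_pos":[0,0,0],"dr":[0,0,0]}]' | egrep 'pos|^force'
python3 -m handwheel '[{"delta_pos":[0.09,-0.04,0],"dr":[0,0,0]},{"delta_pos":[0,0,0],"dr":[0,0,0]}]' | egrep 'pos|^force'
python3 - <<'E'
from h import *
grab_frame("top");grab_frame("side");marks(["drawer_left_handle","drawer_right_handle"],Z)
E
```

```text
eef_pos: [0.6606, -0.184, 0.0777]
force: [-6.1, 3.5, 4.4]
eef_pos: [0.6605, -0.184, 0.0777]
force: [-15.9, 10.3, 12.0]
drawer_left_handle top [361.  209.3] 0.52 [ 0.634 -0.174  0.112]
drawer_left_handle side [326.3 259.7] 0.67 [ 0.628 -0.181  0.112]
drawer_right_handle top [238.5 232.5] 0.67 [0.549 0.152 0.112]
drawer_right_handle top [431.9 251.1] 0.64 [ 0.532 -0.371  0.112]
drawer_right_handle side [331.6 332.1] 0.59 [ 0.541 -0.366  0.112]
```

```bash
python3 -m handwheel '[{"delta_pos":[-0.45,0.2,0],"dr":[0,0,0]},{"delta_pos":[0,0,0.95],"dr":[0,0,0]},{"delta_pos":[0,0,0.95],"dr":[0,0,0]},{"delta_pos":[0,0,0.95],"dr":[0,0,0]},{"delta_pos":[0,0,0.95],"dr":[0,0,0]}]' 0.3 40
python3 -m handwheel '[{"delta_pos":[-0.34,-0.58,0],"dr":[0,0,-8.2]},{"delta_pos":[-0.34,-0.58,0],"dr":[0,0,-8.2]},{"delta_pos":[-0.34,-0.58,0],"dr":[0,0,-8.2]},{"delta_pos":[-0.34,-0.58,0],"dr":[0,0,-8.2]},{"delta_pos":[-0.34,-0.58,0],"dr":[0,0,-8.2]},{"delta_pos":[-0.34,-0.58,0],"dr":[0,0,-8.2]},{"delta_pos":[-0.34,-0.58,0],"dr":[0,0,-8.2]},{"delta_pos":[-0.34,-0.58,0],"dr":[0,0,-8.2]},{"delta_pos":[-0.34,-0.58,0],"dr":[0,0,-8.2]},{"delta_pos":[-0.34,-0.58,0],"dr":[0,0,-8.2]}]'
python3 -m handwheel '[{"delta_pos":[-0.34,-0.58,0],"dr":[0,0,-8.0]},{"delta_pos":[0,0,0],"dr":[0,0,0]},{"delta_pos":[0,0,0],"dr":[0,0,0]}]'
```

```text
t: 20.85
eef_pos: [0.6515, -0.1797, 0.1932]
ee_rot: [-3.141, -0.001, -0.419]
force: [1.1, -0.5, -0.0]
width: 0.0299
gripper_force: 0.0
t: 21.85
eef_pos: [0.5492, -0.3544, 0.192]
ee_rot: [-3.141, 0.0, -1.856]
force: [0.7, -0.3, 0.5]
width: 0.031
gripper_force: 0.0
t: 22.15
eef_pos: [0.5393, -0.3715, 0.1918]
ee_rot: [-3.141, 0.0, -1.989]
force: [0.2, -0.8, 0.2]
width: 0.0303
gripper_force: 0.0
```

```bash
python3 -m handwheel '[{"delta_pos":[-0.1,0,-0.9],"dr":[0,0,0]},{"delta_pos":[0,0,-0.8],"dr":[0,0,0]},{"delta_pos":[0,0,-0.7],"dr":[0,0,0]},{"delta_pos":[0,0,-0.7],"dr":[0,0,0]},{"delta_pos":[0,0,-0.6],"dr":[0,0,0]},{"delta_pos":[0,0,0],"dr":[0,0,0]}]'
python3 -m handwheel '[{"delta_pos":[0,0,0],"dr":[0,0,0]},{"delta_pos":[0,0,0],"dr":[0,0,0]},{"delta_pos":[0,0,0],"dr":[0,0,0]},{"delta_pos":[0,0,0],"dr":[0,0,0]},{"delta_pos":[0,0,0],"dr":[0,0,0]}]' 1 40
```

```text
t: 22.75
eef_pos: [0.5353, -0.3698, 0.0779]
ee_rot: [3.137, 0.0, -1.988]
force: [-0.3, -1.0, 0.4]
width: 0.0309
gripper_force: 0.0
t: 23.25
eef_pos: [0.5373, -0.3715, 0.0816]
ee_rot: [-3.14, 0.0, -1.99]
force: [0.9, 2.8, 5.3]
width: 0.0108
gripper_force: 40.0
```

```bash
python3 -m handwheel '[{"delta_pos":[-0.36,0.16,0],"dr":[0,0,0]},{"delta_pos":[-0.78,0.35,0],"dr":[0,0,0]},{"delta_pos":[-0.78,0.35,0],"dr":[0,0,0]},{"delta_pos":[-0.78,0.35,0],"dr":[0,0,0]},{"delta_pos":[-0.78,0.35,0],"dr":[0,0,0]},{"delta_pos":[-0.78,0.35,0],"dr":[0,0,0]},{"delta_pos":[-0.78,0.35,0],"dr":[0,0,0]},{"delta_pos":[-0.78,0.35,0],"dr":[0,0,0]},{"delta_pos":[-0.78,0.35,0],"dr":[0,0,0]},{"delta_pos":[-0.53,0.23,0],"dr":[0,0,0]}]'
python3 -m handwheel '[{"delta_pos":[0,0,0],"dr":[0,0,0]},{"delta_pos":[0,0,0],"dr":[0,0,0]}]'
python3 -m handwheel '[{"delta_pos":[0,0,0],"dr":[0,0,0]},{"delta_pos":[0,0,0],"dr":[0,0,0]},{"delta_pos":[0,0,0],"dr":[0,0,0]},{"delta_pos":[0,0,0.8],"dr":[0,0,0]},{"delta_pos":[0,0,1],"dr":[0,0,0]},{"delta_pos":[0,0,1],"dr":[0,0,0]},{"delta_pos":[0,0,1],"dr":[0,0,0]},{"delta_pos":[0,0,0.5],"dr":[0,0,0]}]' 0.3
python3 - <<'E'
from h import *
grab_frame("top");grab_frame("side");marks(["brush","drawer_left_handle","drawer_right_handle","press_square_mid","press_round_mid"],Z)
E
```

```text
t: 24.25
eef_pos: [0.3242, -0.2748, 0.0816]
ee_rot: [-3.136, 0.003, -1.99]
force: [8.3, 12.5, 4.5]
width: 0.011
gripper_force: 40.0
t: 24.45
eef_pos: [0.3241, -0.2748, 0.0815]
ee_rot: [-3.137, 0.003, -1.99]
force: [5.2, 13.1, 6.2]
width: 0.0112
gripper_force: 40.0
t: 25.25
eef_pos: [0.3231, -0.2764, 0.2119]
ee_rot: [-3.139, -0.0, -1.99]
force: [0.9, -0.5, -0.6]
width: 0.0306
gripper_force: 0.0
brush top [236.7 233.9] 0.95 [0.56  0.168 0.   ]
brush top [267.7 139.9] 0.84 [0.854 0.099 0.   ]
brush top [245.1 288.2] 0.6 [0.406 0.131 0.   ]
brush side [247.2 224.7] 0.72 [0.563 0.177 0.   ]
brush side [199.8 246.4] 0.62 [0.409 0.123 0.   ]
drawer_left_handle top [360.  208.5] 0.97 [ 0.636 -0.171  0.112]
drawer_left_handle top [166.1 289. ] 0.37 [0.384 0.332 0.112]
drawer_left_handle side [326.6 259. ] 0.96 [ 0.63  -0.179  0.112]
drawer_right_handle top [123.5 240.6] 0.44 [0.504 0.464 0.112]
drawer_right_handle side [200.9 329. ] 0.71 [ 0.331 -0.273  0.112]
press_square_mid top [160.9 286.2] 0.86 [0.392 0.365 0.038]
```

```bash
python3 -m handwheel '[{"delta_pos":[0.49,0.92,0],"dr":[0,0,1.36]},{"delta_pos":[0.49,0.92,0],"dr":[0,0,1.36]},{"delta_pos":[0.49,0.92,0],"dr":[0,0,1.36]},{"delta_pos":[0.49,0.92,0],"dr":[0,0,1.36]},{"delta_pos":[0.49,0.92,0],"dr":[0,0,1.36]},{"delta_pos":[0.49,0.92,0],"dr":[0,0,1.36]},{"delta_pos":[0.49,0.92,0],"dr":[0,0,1.36]},{"delta_pos":[0.49,0.92,0],"dr":[0,0,1.36]}]' -0.3
python3 -m handwheel '[{"delta_pos":[0.49,0.92,0],"dr":[0,0,1.36]},{"delta_pos":[0.49,0.92,0],"dr":[0,0,1.36]},{"delta_pos":[0.49,0.92,0],"dr":[0,0,1.36]},{"delta_pos":[0.49,0.92,0],"dr":[0,0,1.36]},{"delta_pos":[0.49,0.92,0],"dr":[0,0,1.36]},{"delta_pos":[0.49,0.92,0],"dr":[0,0,1.36]},{"delta_pos":[0.49,0.92,0],"dr":[0,0,1.36]},{"delta_pos":[0.49,0.92,0],"dr":[0,0,1.36]}]'
python3 -m handwheel '[{"delta_pos":[0,0,-1],"dr":[0,0,0]},{"delta_pos":[0,0,-1],"dr":[0,0,0]},{"delta_pos":[0,0,-1],"dr":[0,0,0]},{"delta_pos":[0,0,-1],"dr":[0,0,0]},{"delta_pos":[0,0,-1],"dr":[0,0,0]},{"delta_pos":[0,0,-1],"dr":[0,0,0]},{"delta_pos":[0,0,-0.6],"dr":[0,0,0]},{"delta_pos":[0,0,0],"dr":[0,0,0]},{"delta_pos":[0,0,0],"dr":[0,0,0]}]'
```

```text
t: 26.65
eef_pos: [0.4406, -0.0536, 0.2094]
ee_rot: [-3.142, 0.0, -1.799]
force: [0.3, -0.2, 0.6]
width: 0.0571
gripper_force: 0.0
t: 27.45
eef_pos: [0.5583, 0.1671, 0.2091]
ee_rot: [3.141, -0.0, -1.609]
force: [-0.0, 0.2, 0.2]
width: 0.0571
gripper_force: 0.0
t: 28.35
eef_pos: [0.558, 0.1659, 0.0115]
ee_rot: [3.141, -0.001, -1.61]
force: [0.7, 1.3, -0.3]
width: 0.0568
gripper_force: 0.0
```

```bash
python3 -m handwheel '[{"delta_pos":[0,0,-0.4],"dr":[0,0,0]},{"delta_pos":[0,0,-0.2],"dr":[0,0,0]},{"delta_pos":[0,0,-0.2],"dr":[0,0,0]},{"delta_pos":[0,0,0],"dr":[0,0,0]}]' |egrep 'pos|^force'
python3 -m handwheel '[{"delta_pos":[0,0,0],"dr":[0,0,0]},{"delta_pos":[0,0,0],"dr":[0,0,0]},{"delta_pos":[0,0,0],"dr":[0,0,0]},{"delta_pos":[0,0,0],"dr":[0,0,0]},{"delta_pos":[0,0,0],"dr":[0,0,0]},{"delta_pos":[0,0,0],"dr":[0,0,0]}]' 1 40
python3 -m handwheel '[{"delta_pos":[0,0,0.5],"dr":[0,0,0]},{"delta_pos":[0,0,1],"dr":[0,0,0]},{"delta_pos":[0,0,1],"dr":[0,0,0]},{"delta_pos":[0,0,1],"dr":[0,0,0]},{"delta_pos":[0,0,1],"dr":[0,0,0]},{"delta_pos":[0,0,1],"dr":[0,0,0]},{"delta_pos":[0,0,0.5],"dr":[0,0,0]},{"delta_pos":[0,0,0],"dr":[0,0,0]}]'
```

```text
eef_pos: [0.5574, 0.1655, -0.0132]
force: [-0.5, 0.6, 0.7]
t: 29.35
eef_pos: [0.5579, 0.1659, -0.0124]
ee_rot: [-3.141, 0.0, -1.61]
force: [-0.2, -0.3, 1.5]
width: 0.0234
gripper_force: 39.9
t: 30.15
eef_pos: [0.559, 0.1665, 0.1701]
ee_rot: [-3.138, 0.003, -1.61]
force: [-0.3, 0.1, 0.3]
width: 0.0231
gripper_force: 39.9
```

```bash
python3 -m handwheel '[{"delta_pos":[-0.14,-0.92,0],"dr":[0,0,4]},{"delta_pos":[-0.14,-0.92,0],"dr":[0,0,4]},{"delta_pos":[-0.14,-0.92,0],"dr":[0,0,4]},{"delta_pos":[-0.14,-0.92,0],"dr":[0,0,4]},{"delta_pos":[-0.14,-0.92,0],"dr":[0,0,4]},{"delta_pos":[-0.14,-0.92,0],"dr":[0,0,4]},{"delta_pos":[-0.14,-0.92,0],"dr":[0,0,4]},{"delta_pos":[-0.14,-0.92,0],"dr":[0,0,4]},{"delta_pos":[-0.14,-0.92,0],"dr":[0,0,4]}]' | egrep 'pos|wid'
python3 -m handwheel '[{"delta_pos":[-0.14,-0.92,0],"dr":[0,0,4]},{"delta_pos":[-0.14,-0.92,0],"dr":[0,0,4]},{"delta_pos":[-0.14,-0.92,0],"dr":[0,0,4]},{"delta_pos":[-0.14,-0.92,0],"dr":[0,0,4]},{"delta_pos":[-0.14,-0.92,0],"dr":[0,0,4]},{"delta_pos":[-0.14,-0.92,0],"dr":[0,0,4]},{"delta_pos":[-0.14,-0.92,0],"dr":[0,0,4]},{"delta_pos":[-0.14,-0.92,0],"dr":[0,0,4]},{"delta_pos":[0,0,0],"dr":[0,0,0]},{"delta_pos":[0,0,0],"dr":[0,0,0]}]'
python3 -m handwheel '[{"delta_pos":[0,0,-0.8],"dr":[0,0,0]},{"delta_pos":[0,0,-0.8],"dr":[0,0,0]},{"delta_pos":[0,0,-0.8],"dr":[0,0,0]},{"delta_pos":[0,0,-0.5],"dr":[0,0,0]},{"delta_pos":[0,0,0],"dr":[0,0,0]},{"delta_pos":[0,0,0],"dr":[0,0,0]}]'
python3 - <<'E'
from h import *
b=grab_frame("side")[:,:,::-1];a=grab_frame("top")[:,:,::-1]
cv2.imwrite("pics/m5.png",np.hstack([cv2.resize(b[190:390,150:350],(400,400),interpolation=2),cv2.resize(a[150:350,320:520],(400,400),interpolation=2)]))
E
```

```text
eef_pos: [0.5189, -0.0836, 0.1662]
width: 0.0231
t: 32.05
eef_pos: [0.4855, -0.3036, 0.166]
ee_rot: [3.142, 0.002, -0.426]
force: [0.9, 0.5, -1.1]
width: 0.0235
gripper_force: 39.9
t: 32.65
eef_pos: [0.4865, -0.3028, 0.0805]
ee_rot: [3.141, 0.001, -0.423]
force: [0.7, 0.3, -0.0]
width: 0.0234
gripper_force: 39.9
```

View pics/m5.png

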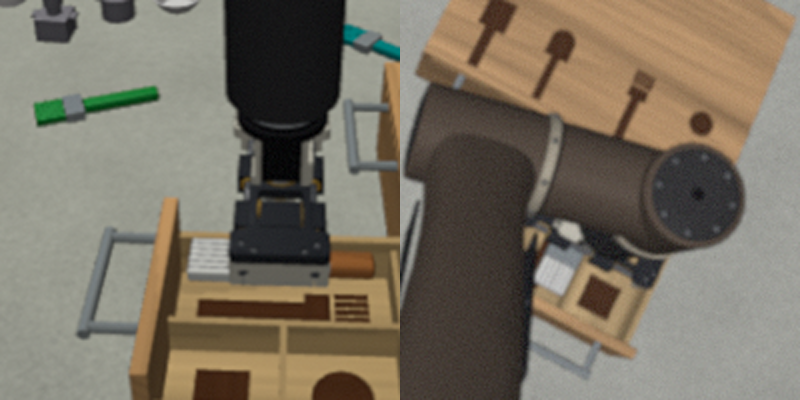

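The brush is held above its slot, bristles forward at (208,258) in the side view, and it's aligned. I'll lower and release it.

```bash
python3 -m handwheel '[{"delta_pos":[0,0,-0.7],"dr":[0,0,0]},{"delta_pos":[0,0,-0.7],"dr":[0,0,0]},{"delta_pos":[0,0,-0.5],"dr":[0,0,0]},{"delta_pos":[0,0,-0.2],"dr":[0,0,0]},{"delta_pos":[0,0,0],"dr":[0,0,0]}]'
python3 -m handwheel '[{"delta_pos":[0,0,0],"dr":[0,0,0]},{"delta_pos":[0,0,0],"dr":[0,0,0]},{"delta_pos":[0,0,0],"dr":[0,0,0]},{"delta_pos":[0,0,0.5],"dr":[0,0,0]},{"delta_pos":[0,0,1],"dr":[0,0,0]},{"delta_pos":[0,0,1],"dr":[0,0,0]},{"delta_pos":[0,0,1],"dr":[0,0,0]},{"delta_pos":[0,0,1],"dr":[0,0,0]},{"delta_pos":[0,0,1],"dr":[0,0,0]},{"delta_pos":[0,0,1],"dr":[0,0,0]}]' 0.14
```

```text
t: 33.25
eef_pos: [0.4864, -0.3033, 0.0175]
ee_rot: [3.141, 0.0, -0.424]
force: [0.5, 0.9, -0.4]
width: 0.023
gripper_force: 39.9
t: 34.25
eef_pos: [0.4862, -0.3034, 0.2144]
ee_rot: [-3.141, -0.001, -0.424]
force: [0.5, 0.3, -0.8]
width: 0.0378
gripper_force: 0.0
```

Run:
```python
from h import *
for i in range(2):
    grab_frame("top");grab_frame("side");marks(["press_square_mid","press_round_mid","press_square","press_round","brush"],dict(Z,brush=.024))
print("side knobs sq",at("side",(176.25,186.5),.076),"rd",at("side",(207.25,177.25),.076))
```

```text
press_square_mid side [176.  191.4] 0.85 [0.397 0.388 0.038]
press_round_mid top [164.1 248. ] 0.74 [0.5   0.368 0.038]
press_round_mid side [208.4 189.9] 0.93 [0.495 0.36  0.038]
press_square top [166.1 286.7] 0.79 [0.392 0.359 0.   ]
press_square side [178.4 208.8] 0.81 [0.391 0.343 0.   ]
press_round top [164.3 250.8] 0.74 [0.496 0.376 0.   ]
press_round side [209.5 197. ] 0.63 [0.5  0.38 0.  ]
brush top [249.1 288.1] 0.78 [0.406 0.118 0.024]
brush top [263.2 140.9] 0.65 [0.841 0.111 0.024]
brush top [399.3 267.2] 0.59 [ 0.492 -0.304  0.024]
brush side [290.9 346.8] 0.95 [ 0.494 -0.301  0.024]
brush side [199.9 246.8] 0.81 [0.404 0.088 0.024]
brush side [344.7 215.3] 0.75 [0.834 0.082 0.024]
press_square_mid top [161.3 287.7] 0.85 [0.388 0.364 0.038]
press_square_mid side [177.6 194.9] 0.87 [0.397 0.364 0.038]
press_round_mid top [163.8 247.8] 0.93 [0.5   0.368 0.038]
press_round_mid side [207.1 189.5] 0.77 [0.492 0.364 0.038]
press_square top [169.7 288.7] 0.73 [0.388 0.348 0.   ]
press_square side [179.1 214.1] 0.86 [0.388 0.311 0.   ]
press_square side [348.4 284.3] 0.31 [ 0.706 -0.162  0.   ]
press_round top [160.8 246.8] 0.71 [0.507 0.387 0.   ]
press_round top [167.2 252.8] 0.62 [0.49  0.366 0.   ]
press_round side [207.8 195.3] 0.93 [0.498 0.393 0.   ]
brush top [266.2 140. ] 0.92 [0.845 0.102 0.024]
brush top [244.4 285.4] 0.64 [0.413 0.132 0.024]
brush top [398.9 265.6] 0.61 [ 0.496 -0.302  0.024]
brush side [289.4 349.3] 0.86 [ 0.489 -0.305  0.024]
brush side [343.8 216.1] 0.67 [0.83  0.079 0.024]
brush side [200.1 245.2] 0.62 [0.406 0.095 0.024]
side knobs sq [0.39474912 0.34807769 0.076     ] rd [0.49779955 0.37375547 0.076     ]
```

The brush rests in its slot, and both views agree on (0.493,-0.303). Next is the round press, gripped by its knob.

```bash
python3 -m handwheel '[{"delta_pos":[0.02,0.94,0],"dr":[0,0,0.4]},{"delta_pos":[0.02,0.94,0],"dr":[0,0,0.4]},{"delta_pos":[0.02,0.94,0],"dr":[0,0,0.4]},{"delta_pos":[0.02,0.94,0],"dr":[0,0,0.4]},{"delta_pos":[0.02,0.94,0],"dr":[0,0,0.4]},{"delta_pos":[0.02,0.94,0],"dr":[0,0,0.4]},{"delta_pos":[0.02,0.94,0],"dr":[0,0,0.4]},{"delta_pos":[0.02,0.94,0],"dr":[0,0,0.4]}]' -0.45 | grep pos
python3 -m handwheel '[{"delta_pos":[0.02,0.94,0],"dr":[0,0,0.4]},{"delta_pos":[0.02,0.94,0],"dr":[0,0,0.4]},{"delta_pos":[0.02,0.94,0],"dr":[0,0,0.4]},{"delta_pos":[0.02,0.94,0],"dr":[0,0,0.4]},{"delta_pos":[0.02,0.94,0],"dr":[0,0,0.4]},{"delta_pos":[0.02,0.94,0],"dr":[0,0,0.4]},{"delta_pos":[0.02,0.94,0],"dr":[0,0,0.4]},{"delta_pos":[0.02,0.94,0],"dr":[0,0,0.4]}]' | grep pos
python3 -m handwheel '[{"delta_pos":[0.02,0.94,0],"dr":[0,0,0.4]},{"delta_pos":[0.02,0.94,0],"dr":[0,0,0.4]},{"delta_pos":[0.02,0.94,0],"dr":[0,0,0.4]},{"delta_pos":[0.02,0.94,0],"dr":[0,0,0.4]},{"delta_pos":[0.02,0.94,0],"dr":[0,0,0.4]},{"delta_pos":[0.02,0.94,0],"dr":[0,0,0.4]},{"delta_pos":[0.02,0.94,0],"dr":[0,0,0.4]},{"delta_pos":[0.02,0.94,0],"dr":[0,0,0.4]},{"delta_pos":[0,0,0],"dr":[0,0,0]},{"delta_pos":[0,0,0],"dr":[0,0,0]}]'
python3 - <<'E'
from h import *
grab_frame("top");grab_frame("side");marks(["press_square_mid","press_round_mid"],Z)
E
```

```text
eef_pos: [0.4911, -0.0766, 0.2127]
eef_pos: [0.4959, 0.149, 0.2127]
t: 38.05
eef_pos: [0.5005, 0.3737, 0.2119]
ee_rot: [3.141, 0.0, -0.255]
force: [-0.4, -0.2, 0.9]
width: 0.0635
gripper_force: 0.0
press_square_mid top [163.3 285.6] 0.72 [0.394 0.358 0.038]
press_square_mid side [176.3 192.3] 0.61 [0.396 0.382 0.038]
press_round_mid top [161.3 247.5] 0.37 [0.501 0.376 0.038]
press_round_mid side [209.5 190.4] 0.55 [0.497 0.355 0.038]
```

```bash
python3 -m handwheel '[{"delta_pos":[0,0,-1],"dr":[0,0,0]},{"delta_pos":[0,0,-1],"dr":[0,0,0]},{"delta_pos":[0,0,-1],"dr":[0,0,0]},{"delta_pos":[0,0,-1],"dr":[0,0,0]},{"delta_pos":[0,0,-0.9],"dr":[0,0,0]},{"delta_pos":[0,0,-0.6],"dr":[0,0,0]},{"delta_pos":[0,0,-0.4],"dr":[0,0,0]},{"delta_pos":[0,0,0],"dr":[0,0,0]}]' | egrep 'pos|^force'
python3 -m handwheel '[{"delta_pos":[0,0,0],"dr":[0,0,0]},{"delta_pos":[0,0,0],"dr":[0,0,0]},{"delta_pos":[0,0,0],"dr":[0,0,0]},{"delta_pos":[0,0,0],"dr":[0,0,0]},{"delta_pos":[0,0,0],"dr":[0,0,0]},{"delta_pos":[0,0,0],"dr":[0,0,0]}]' 1 40
python3 -m handwheel '[{"delta_pos":[0,0,0.5],"dr":[0,0,0]},{"delta_pos":[0,0,1],"dr":[0,0,0]},{"delta_pos":[0,0,1],"dr":[0,0,0]},{"delta_pos":[0,0,1],"dr":[0,0,0]},{"delta_pos":[0,0,1],"dr":[0,0,0]},{"delta_pos":[0,0,1],"dr":[0,0,0]},{"delta_pos":[0,0,0.2],"dr":[0,0,0]},{"delta_pos":[0,0,0],"dr":[0,0,0]}]'
```

```text
eef_pos: [0.5003, 0.3724, 0.034]
force: [0.5, 0.7, 1.0]
t: 39.75
eef_pos: [0.5012, 0.374, 0.0361]
ee_rot: [-3.14, -0.001, -0.256]
force: [-0.5, 1.4, 4.0]
width: 0.0311
gripper_force: 40.0
t: 40.55
eef_pos: [0.5008, 0.3736, 0.2073]
ee_rot: [-3.14, -0.0, -0.256]
force: [0.4, -0.0, -2.1]
width: 0.0316
gripper_force: 40.0
```

```bash
python3 -m handwheel '[{"delta_pos":[0,-0.94,0],"dr":[0,0,-0.33]},{"delta_pos":[0,-0.94,0],"dr":[0,0,-0.33]},{"delta_pos":[0,-0.94,0],"dr":[0,0,-0.33]},{"delta_pos":[0,-0.94,0],"dr":[0,0,-0.33]},{"delta_pos":[0,-0.94,0],"dr":[0,0,-0.33]},{"delta_pos":[0,-0.94,0],"dr":[0,0,-0.33]},{"delta_pos":[0,-0.94,0],"dr":[0,0,-0.33]},{"delta_pos":[0,-0.94,0],"dr":[0,0,-0.33]},{"delta_pos":[0,-0.94,0],"dr":[0,0,-0.33]},{"delta_pos":[0,-0.94,0],"dr":[0,0,-0.33]}]' | egrep 'pos|wid'
python3 -m handwheel '[{"delta_pos":[0,-0.94,0],"dr":[0,0,-0.33]},{"delta_pos":[0,-0.94,0],"dr":[0,0,-0.33]},{"delta_pos":[0,-0.94,0],"dr":[0,0,-0.33]},{"delta_pos":[0,-0.94,0],"dr":[0,0,-0.33]},{"delta_pos":[0,-0.94,0],"dr":[0,0,-0.33]},{"delta_pos":[0,-0.94,0],"dr":[0,0,-0.33]},{"delta_pos":[0,-0.94,0],"dr":[0,0,-0.33]},{"delta_pos":[0,-0.94,0],"dr":[0,0,-0.33]},{"delta_pos":[0,-0.94,0],"dr":[0,0,-0.33]},{"delta_pos":[0,-0.94,0],"dr":[0,0,-0.33]}]' | egrep 'pos|wid'
python3 -m handwheel '[{"delta_pos":[0.02,-0.94,0],"dr":[0,0,-0.33]},{"delta_pos":[0.02,-0.94,0],"dr":[0,0,-0.33]},{"delta_pos":[0.02,-0.94,0],"dr":[0,0,-0.33]},{"delta_pos":[0.02,-0.94,0],"dr":[0,0,-0.33]},{"delta_pos":[0.02,-0.94,0],"dr":[0,0,-0.33]},{"delta_pos":[0.02,-0.94,0],"dr":[0,0,-0.33]},{"delta_pos":[0.02,-0.94,0],"dr":[0,0,-0.33]},{"delta_pos":[0.02,-0.94,0],"dr":[0,0,-0.33]},{"delta_pos":[0,0,0],"dr":[0,0,0]},{"delta_pos":[0,0,0],"dr":[0,0,0]}]'
```

```text
eef_pos: [0.4995, 0.0899, 0.2045]
width: 0.0313
eef_pos: [0.4994, -0.1915, 0.2045]
width: 0.0311
t: 43.55
eef_pos: [0.5044, -0.416, 0.204]
ee_rot: [-3.141, 0.004, -0.419]
force: [0.3, 0.0, -1.0]
width: 0.0314
gripper_force: 40.0
```

```bash
python3 -m handwheel '[{"delta_pos":[0,0.05,-0.9],"dr":[0,0,0]},{"delta_pos":[0,0,-0.9],"dr":[0,0,0]},{"delta_pos":[0,0,-0.9],"dr":[0,0,0]},{"delta_pos":[0,0,-0.8],"dr":[0,0,0]},{"delta_pos":[0,0,-0.7],"dr":[0,0,0]},{"delta_pos":[0,0,-0.4],"dr":[0,0,0]},{"delta_pos":[0,0,0],"dr":[0,0,0]},{"delta_pos":[0,0,0],"dr":[0,0,0]}]'
python3 -m handwheel '[{"delta_pos":[0,0,0],"dr":[0,0,0]},{"delta_pos":[0,0,0],"dr":[0,0,0]},{"delta_pos":[0,0,0],"dr":[0,0,0]},{"delta_pos":[0,0,0],"dr":[0,0,0]},{"delta_pos":[0,0,0.5],"dr":[0,0,0]},{"delta_pos":[0,0,1],"dr":[0,0,0]},{"delta_pos":[0,0,1],"dr":[0,0,0]},{"delta_pos":[0,0,1],"dr":[0,0,0]},{"delta_pos":[0,0,1],"dr":[0,0,0]},{"delta_pos":[0,0,0.4],"dr":[0,0,0]}]' -0.45
python3 - <<'E'
from h import *
grab_frame("top");grab_frame("side");marks(["press_square_mid","press_round_mid"],dict(Z,press_round_mid=.062))
E
```

```text
t: 44.35
eef_pos: [0.506, -0.4145, 0.069]
ee_rot: [3.141, -0.0, -0.417]
force: [0.1, -0.1, -1.0]
width: 0.0318
gripper_force: 40.0
t: 45.35
eef_pos: [0.5067, -0.4156, 0.2194]
ee_rot: [3.141, -0.005, -0.417]
force: [0.2, 0.3, 0.4]
width: 0.0635
gripper_force: 0.0
press_square_mid top [163.5 286.2] 0.95 [0.392 0.358 0.038]
press_square_mid side [175.6 196.8] 0.56 [0.389 0.354 0.038]
press_round_mid side [323.3 378.5] 0.7 [ 0.504 -0.413  0.062]
```

```bash
python3 -m handwheel '[{"delta_pos":[-0.05,0.92,0],"dr":[0,0,-0.41]},{"delta_pos":[-0.05,0.92,0],"dr":[0,0,-0.41]},{"delta_pos":[-0.05,0.92,0],"dr":[0,0,-0.41]},{"delta_pos":[-0.05,0.92,0],"dr":[0,0,-0.41]},{"delta_pos":[-0.05,0.92,0],"dr":[0,0,-0.41]},{"delta_pos":[-0.05,0.92,0],"dr":[0,0,-0.41]},{"delta_pos":[-0.05,0.92,0],"dr":[0,0,-0.41]},{"delta_pos":[-0.05,0.92,0],"dr":[0,0,-0.41]},{"delta_pos":[-0.05,0.92,0],"dr":[0,0,-0.41]},{"delta_pos":[-0.05,0.92,0],"dr":[0,0,-0.41]}]' | egrep 'pos'
python3 -m handwheel '[{"delta_pos":[-0.15,0.92,0],"dr":[0,0,-0.41]},{"delta_pos":[-0.15,0.92,0],"dr":[0,0,-0.41]},{"delta_pos":[-0.15,0.92,0],"dr":[0,0,-0.41]},{"delta_pos":[-0.15,0.92,0],"dr":[0,0,-0.41]},{"delta_pos":[-0.15,0.92,0],"dr":[0,0,-0.41]},{"delta_pos":[-0.15,0.92,0],"dr":[0,0,-0.41]},{"delta_pos":[-0.15,0.92,0],"dr":[0,0,-0.41]},{"delta_pos":[-0.15,0.92,0],"dr":[0,0,-0.41]},{"delta_pos":[-0.15,0.92,0],"dr":[0,0,-0.41]},{"delta_pos":[-0.15,0.92,0],"dr":[0,0,-0.41]}]' | egrep 'pos'
python3 -m handwheel '[{"delta_pos":[-0.22,0.92,0],"dr":[0,0,-0.41]},{"delta_pos":[-0.22,0.92,0],"dr":[0,0,-0.41]},{"delta_pos":[-0.22,0.92,0],"dr":[0,0,-0.41]},{"delta_pos":[-0.22,0.92,0],"dr":[0,0,-0.41]},{"delta_pos":[-0.22,0.92,0],"dr":[0,0,-0.41]},{"delta_pos":[-0.22,0.92,0],"dr":[0,0,-0.41]},{"delta_pos":[-0.22,0.92,0],"dr":[0,0,-0.41]},{"delta_pos":[-0.22,0.92,0],"dr":[0,0,-0.41]},{"delta_pos":[0,0,0],"dr":[0,0,0]},{"delta_pos":[0,0,0],"dr":[0,0,0]}]'
python3 - <<'E'
from h import *
grab_frame("top");grab_frame("side");marks(["press_square_mid","press_round_mid"],dict(Z,press_round_mid=.062))
E
```

```text
eef_pos: [0.4898, -0.1376, 0.2142]
eef_pos: [0.4447, 0.1381, 0.2144]
t: 48.65
eef_pos: [0.3922, 0.358, 0.2141]
ee_rot: [3.139, -0.0, -0.616]
force: [0.5, -0.6, 0.6]
width: 0.0632
gripper_force: 0.0
press_square_mid top [162.6 285.5] 0.48 [0.394 0.36  0.038]
press_square_mid side [176.6 194.1] 0.98 [0.395 0.37  0.038]
press_round_mid top [443.  263.5] 0.84 [ 0.506 -0.419  0.062]
press_round_mid side [319.8 378.1] 0.64 [ 0.499 -0.41   0.062]
press_round_mid side [353.7 278.5] 0.38 [ 0.686 -0.209  0.062]
```

```bash
python3 -m handwheel '[{"delta_pos":[0,0,-1],"dr":[0,0,0]},{"delta_pos":[0,0,-1],"dr":[0,0,0]},{"delta_pos":[0,0,-1],"dr":[0,0,0]},{"delta_pos":[0,0,-1],"dr":[0,0,0]},{"delta_pos":[0,0,-0.9],"dr":[0,0,0]},{"delta_pos":[0,0,-0.7],"dr":[0,0,0]},{"delta_pos":[0,0,-0.4],"dr":[0,0,0]},{"delta_pos":[0,0,0],"dr":[0,0,0]}]' | egrep 'pos|^force'
python3 -m handwheel '[{"delta_pos":[0,0,0],"dr":[0,0,0]},{"delta_pos":[0,0,0],"dr":[0,0,0]},{"delta_pos":[0,0,0],"dr":[0,0,0]},{"delta_pos":[0,0,0],"dr":[0,0,0]},{"delta_pos":[0,0,0],"dr":[0,0,0]},{"delta_pos":[0,0,0],"dr":[0,0,0]}]' 1 40
python3 -m handwheel '[{"delta_pos":[0,0,0.5],"dr":[0,0,0]},{"delta_pos":[0,0,1],"dr":[0,0,0]},{"delta_pos":[0,0,1],"dr":[0,0,0]},{"delta_pos":[0,0,1],"dr":[0,0,0]},{"delta_pos":[0,0,1],"dr":[0,0,0]},{"delta_pos":[0,0,1],"dr":[0,0,0]},{"delta_pos":[0,0,0.2],"dr":[0,0,0]},{"delta_pos":[0,0,0],"dr":[0,0,0]}]'
```

```text
eef_pos: [0.3925, 0.3571, 0.0342]
force: [0.4, -0.5, 0.6]
t: 50.35
eef_pos: [0.3929, 0.3583, 0.0359]
ee_rot: [-3.141, -0.0, -0.617]
force: [-1.0, -1.1, 4.6]
width: 0.0313
gripper_force: 40.0
t: 51.15
eef_pos: [0.3929, 0.3586, 0.2073]
ee_rot: [-3.14, 0.001, -0.618]
force: [0.1, -0.6, -1.4]
width: 0.031
gripper_force: 40.0
```

```bash
python3 -m handwheel '[{"delta_pos":[0.3,-0.935,0],"dr":[0,0,0.44]},{"delta_pos":[0.3,-0.935,0],"dr":[0,0,0.44]},{"delta_pos":[0.3,-0.935,0],"dr":[0,0,0.44]},{"delta_pos":[0.3,-0.935,0],"dr":[0,0,0.44]},{"delta_pos":[0.3,-0.935,0],"dr":[0,0,0.44]},{"delta_pos":[0.3,-0.935,0],"dr":[0,0,0.44]},{"delta_pos":[0.3,-0.935,0],"dr":[0,0,0.44]},{"delta_pos":[0.3,-0.935,0],"dr":[0,0,0.44]},{"delta_pos":[0.3,-0.935,0],"dr":[0,0,0.44]},{"delta_pos":[0.3,-0.935,0],"dr":[0,0,0.44]}]' | egrep 'pos|wid'
python3 -m handwheel '[{"delta_pos":[0,-0.935,0],"dr":[0,0,0.44]},{"delta_pos":[0,-0.935,0],"dr":[0,0,0.44]},{"delta_pos":[0,-0.935,0],"dr":[0,0,0.44]},{"delta_pos":[0,-0.935,0],"dr":[0,0,0.44]},{"delta_pos":[0,-0.935,0],"dr":[0,0,0.44]},{"delta_pos":[0,-0.935,0],"dr":[0,0,0.44]}]' | egrep 'pos|wid'
python3 -m handwheel '[{"delta_pos":[-0.26,-0.935,0],"dr":[0,0,0.44]},{"delta_pos":[-0.26,-0.935,0],"dr":[0,0,0.44]},{"delta_pos":[-0.26,-0.935,0],"dr":[0,0,0.44]},{"delta_pos":[-0.26,-0.935,0],"dr":[0,0,0.44]},{"delta_pos":[-0.26,-0.935,0],"dr":[0,0,0.44]},{"delta_pos":[-0.26,-0.935,0],"dr":[0,0,0.44]},{"delta_pos":[-0.26,-0.935,0],"dr":[0,0,0.44]},{"delta_pos":[-0.26,-0.935,0],"dr":[0,0,0.44]},{"delta_pos":[-0.26,-0.935,0],"dr":[0,0,0.44]},{"delta_pos":[-0.26,-0.935,0],"dr":[0,0,0.44]}]' | egrep 'pos|wid'
python3 -m handwheel '[{"delta_pos":[0,0,0],"dr":[0,0,0]},{"delta_pos":[0,0,0],"dr":[0,0,0]},{"delta_pos":[0,0,0],"dr":[0,0,0]}]'
```

```text
eef_pos: [0.482, 0.0762, 0.2046]
width: 0.0314
eef_pos: [0.4816, -0.0918, 0.2046]
width: 0.0316
eef_pos: [0.4035, -0.3717, 0.2044]
width: 0.0313
t: 54.05
eef_pos: [0.4044, -0.3704, 0.2053]
ee_rot: [-3.141, 0.002, -0.418]
force: [-0.1, -0.1, -1.4]
width: 0.0312
gripper_force: 40.0
```

```bash
python3 -m handwheel '[{"delta_pos":[0,0,-0.9],"dr":[0,0,0]},{"delta_pos":[0,0,-0.9],"dr":[0,0,0]},{"delta_pos":[0,0,-0.9],"dr":[0,0,0]},{"delta_pos":[0,0,-0.8],"dr":[0,0,0]},{"delta_pos":[0,0,-0.7],"dr":[0,0,0]},{"delta_pos":[0,0,-0.4],"dr":[0,0,0]},{"delta_pos":[0,0,-0.1],"dr":[0,0,0]},{"delta_pos":[0,0,0],"dr":[0,0,0]}]'
python3 -m handwheel '[{"delta_pos":[0,0,0],"dr":[0,0,0]},{"delta_pos":[0,0,0],"dr":[0,0,0]},{"delta_pos":[0,0,0],"dr":[0,0,0]},{"delta_pos":[0,0,0],"dr":[0,0,0]},{"delta_pos":[0,0,0.5],"dr":[0,0,0]},{"delta_pos":[0,0,1],"dr":[0,0,0]},{"delta_pos":[0,0,1],"dr":[0,0,0]},{"delta_pos":[0,0,1],"dr":[0,0,0]},{"delta_pos":[0,0,1],"dr":[0,0,0]}]' -0.45
```

```text
t: 54.85
eef_pos: [0.4051, -0.3709, 0.0656]
ee_rot: [3.141, 0.0, -0.417]
force: [-0.1, -0.7, -1.0]
width: 0.0311
gripper_force: 40.0
t: 55.75
eef_pos: [0.4046, -0.3711, 0.202]
ee_rot: [3.142, -0.0, -0.418]
force: [0.4, -0.2, 0.4]
width: 0.0637
gripper_force: 0.0
```

```bash
python3 -m handwheel '[{"delta_pos":[-0.48,0.66,0],"dr":[0,0,0]},{"delta_pos":[-0.48,0.66,0],"dr":[0,0,0]},{"delta_pos":[-0.48,0.66,0],"dr":[0,0,0]},{"delta_pos":[-0.48,0.66,0],"dr":[0,0,0]},{"delta_pos":[0,0,0],"dr":[0,0,0]},{"delta_pos":[0,0,0],"dr":[0,0,0]},{"delta_pos":[0,0,0],"dr":[0,0,0]}]' 1
python3 - <<'E'
from h import *
b=grab_frame("side")[:,:,::-1];a=grab_frame("top")[:,:,::-1]
marks(["press_square_mid","press_round_mid","drawer_right_handle"],dict(Z,press_round_mid=.062,press_square_mid=.062))
cv2.imwrite("pics/m6.png",np.hstack([cv2.resize(b[220:420,150:350],(400,400),interpolation=2),cv2.resize(a[150:350,320:520],(400,400),interpolation=2)]))
E
```

```text
t: 56.45
eef_pos: [0.3477, -0.2923, 0.2007]
ee_rot: [3.142, -0.001, -0.418]
force: [1.0, 0.6, -0.0]
width: 0.0132
gripper_force: 0.0
press_square_mid side [261.  375.6] 0.71 [ 0.408 -0.368  0.062]
press_round_mid top [444.6 263.6] 0.82 [ 0.506 -0.424  0.062]
press_round_mid side [320.1 378.1] 0.79 [ 0.499 -0.41   0.062]
drawer_right_handle top [396.3 327. ] 0.96 [ 0.326 -0.28   0.112]
drawer_right_handle side [196.5 328.4] 0.67 [ 0.324 -0.269  0.112]
```

View pics/m6.png

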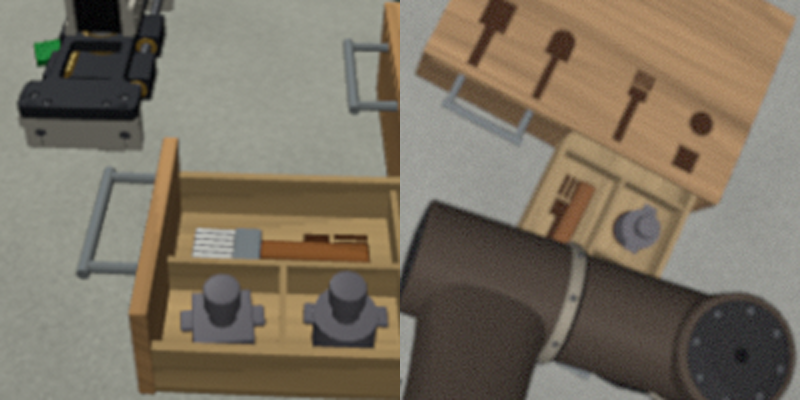

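Brush and both presses sit in their slots (side view: brush 280,245, square 222,305, round 348,305). I'll push the right drawer shut.

```bash
python3 -m handwheel '[{"delta_pos":[0,0,-0.9],"dr":[0,0,0]},{"delta_pos":[0,0,-0.9],"dr":[0,0,0]},{"delta_pos":[0,0,-0.9],"dr":[0,0,0]},{"delta_pos":[0,0,-0.8],"dr":[0,0,0]},{"delta_pos":[0,0,-0.6],"dr":[0,0,0]},{"delta_pos":[0,0,0],"dr":[0,0,0]},{"delta_pos":[0.3,-0.13,0],"dr":[0,0,0]},{"delta_pos":[0.3,-0.13,0],"dr":[0,0,0]},{"delta_pos":[0.4,-0.18,0],"dr":[0,0,0]},{"delta_pos":[0.5,-0.22,0],"dr":[0,0,0]}]'
python3 -m handwheel '[{"delta_pos":[0.6,-0.27,0],"dr":[0,0,0]},{"delta_pos":[0.6,-0.27,0],"dr":[0,0,0]},{"delta_pos":[0.6,-0.27,0],"dr":[0,0,0]},{"delta_pos":[0.6,-0.27,0],"dr":[0,0,0]},{"delta_pos":[0.6,-0.27,0],"dr":[0,0,0]},{"delta_pos":[0.6,-0.27,0],"dr":[0,0,0]},{"delta_pos":[0.6,-0.27,0],"dr":[0,0,0]},{"delta_pos":[0.5,-0.22,0],"dr":[0,0,0]},{"delta_pos":[0.4,-0.18,0],"dr":[0,0,0]},{"delta_pos":[0.3,-0.13,0],"dr":[0,0,0]}]'
python3 -m handwheel '[{"delta_pos":[0.3,-0.13,0],"dr":[0,0,0]},{"delta_pos":[0.2,-0.09,0],"dr":[0,0,0]},{"delta_pos":[0,0,0],"dr":[0,0,0]}]'
python3 -m handwheel '[{"delta_pos":[0.09,-0.04,0],"dr":[0,0,0]},{"delta_pos":[0,0,0],"dr":[0,0,0]}]' | egrep 'pos|^force'
```

```text
t: 57.85
eef_pos: [0.3934, -0.3125, 0.0783]
ee_rot: [3.141, -0.001, -0.418]
force: [-3.1, -1.0, 0.8]
width: 0.0004
gripper_force: 1.1
t: 58.85
eef_pos: [0.5561, -0.3855, 0.078]
ee_rot: [3.141, -0.001, -0.418]
force: [-2.7, 0.3, 0.6]
width: 0.0003
gripper_force: 1.0
t: 59.15
eef_pos: [0.5669, -0.3901, 0.0774]
ee_rot: [3.141, 0.006, -0.419]
force: [-10.2, 5.3, 6.2]
width: 0.0003
gripper_force: 5.5
eef_pos: [0.5667, -0.39, 0.0774]
force: [-18.4, 10.6, 12.4]
```

```bash
python3 -m handwheel '[{"delta_pos":[-0.35,0.16,0],"dr":[0,0,0]},{"delta_pos":[0,0,0],"dr":[0,0,0]},{"delta_pos":[0,0,0.9],"dr":[0,0,0]},{"delta_pos":[0,0,0.9],"dr":[0,0,0]},{"delta_pos":[0,0,0.9],"dr":[0,0,0]},{"delta_pos":[0,0,0.9],"dr":[0,0,0]},{"delta_pos":[-0.3,0.9,0.5],"dr":[0,0,0]},{"delta_pos":[-0.3,0.9,0],"dr":[0,0,0]},{"delta_pos":[-0.3,0.9,0],"dr":[0,0,0]},{"delta_pos":[-0.3,0.9,0],"dr":[0,0,0]}]'
python3 -m handwheel '[{"delta_pos":[0,0.95,0],"dr":[0,0,0]},{"delta_pos":[0,0.95,0],"dr":[0,0,0]},{"delta_pos":[0,0.95,0],"dr":[0,0,0]},{"delta_pos":[0,0.95,0],"dr":[0,0,0]},{"delta_pos":[0,0.95,0],"dr":[0,0,0]},{"delta_pos":[0,0.95,0],"dr":[0,0,0]},{"delta_pos":[0,0.95,0],"dr":[0,0,0]},{"delta_pos":[0,0.95,0],"dr":[0,0,0]},{"delta_pos":[0,0,0],"dr":[0,0,0]},{"delta_pos":[0,0,0],"dr":[0,0,0]}]'
python3 - <<'E'
from h import *
b=grab_frame("side")[:,:,::-1];a=grab_frame("top")[:,:,::-1]
marks(["drawer_left_handle","drawer_right_handle"],Z)
cv2.imwrite("pics/end.png",np.hstack([cv2.resize(b,(400,300)),cv2.resize(a,(400,300))]))
cv2.imwrite("pics/end2.png",np.hstack([cv2.resize(b[200:360,290:450],(400,400),interpolation=2),cv2.resize(a[80:280,320:520],(400,400),interpolation=2)]))
E
```

```text
t: 60.35
eef_pos: [0.5261, -0.2786, 0.2011]
ee_rot: [-3.141, -0.002, -0.418]
force: [-0.4, 0.5, 0.3]
width: 0.0003
gripper_force: 0.0
t: 61.35
eef_pos: [0.5262, -0.0505, 0.201]
ee_rot: [-3.141, -0.001, -0.416]
force: [0.5, 0.0, -0.1]
width: 0.0006
gripper_force: 0.0
drawer_left_handle top [359.6 209.5] 0.89 [ 0.633 -0.17   0.112]
drawer_left_handle side [325.1 258.6] 0.77 [ 0.627 -0.177  0.112]
drawer_right_handle top [431.8 245.8] 0.81 [ 0.547 -0.37   0.112]
drawer_right_handle side [331.9 331.5] 0.62 [ 0.542 -0.365  0.112]
```

View pics/end2.png

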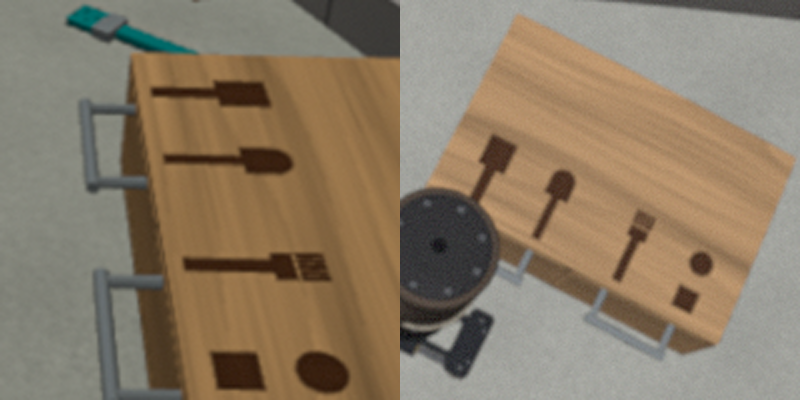

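View pics/end.png

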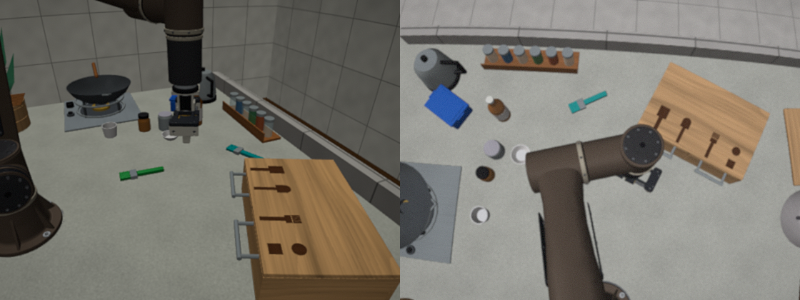

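Both drawers are flush in the two views. The counter has no tools left, only the bystanders and the decoy brushes, so I'm handing in.

```bash
python3 -c "
from station import *
print(job_done())"
```

```text
the job is handed in; nothing more can be done
None
```

I put the four tools on the counter (mould, brush, square press and round press; no spatula was out) into their own slots, pushed both drawers shut and handed the job in; the hand-in gave no verdict.

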